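# Crimp the seal on the amber sample bottle

## Task

Stand the amber bottle upright in the crimper, home against the V stop under the bell, and push the red lever all the way down to its stop to crimp the seal. Let the lever come all the way back up, then take the bottle out and stand it upright in the free part of the steel tray. Do not tip the bottle over, and leave the other glassware and containers where they are.

Things in the scene. Friction and masses are not known exactly. Their poses are not given: they have to be found in the camera images.
- amber_mid (a point): the amber bottle to crimp: round, upright, 90 mm tall, body 50 mm diameter up to 55 mm, then narrowing to a neck 27 mm diameter, with a 33 mm diameter loose aluminium seal with blue button on top (80 to 90 mm); 110 to 230 g, one of three bottles standing on the green mat (places vary). The point is on its axis, half-way up, 45 mm above its foot.
- crimper: bench crimping press, fixed. Origin on the bench under the nest axis; x from its open front to its back (front faces about -x of the world), y to its left, z up. Base plate 12 mm thick, x -145 to 125, y +-85 mm. White head above the nest: x -35 to 125, y +-35, z 175 to 245, a 32 mm wide ram end on the nest axis up to z 304; column x 65 to 125, y +-35. Lever on the right (-y) side.
- nest (a point): centre of the nest, on top of the base plate (12 mm above the bench), on the bell's axis: the bottle's foot belongs here, its half-way point 45 mm above.
- v_stop (a point): middle of the black V stop at the back of the nest, 50 mm behind the nest axis, at its top, 32 mm above the bench. Two blocks, 20 mm high above the base plate, with faces at 45 degrees, 25.5 mm from the nest axis: a bottle pushed towards the crimper's +x stops with its axis within 1 mm of the nest axis. The blocks lie at crimper x 9 to 61, y +-41 mm.
- bell (a point): centre of the mouth of the steel crimping bell, mouth downward, 50 mm outside and 42 mm inside diameter, over the nest. Mouth 138 mm above the bench with the lever up, 92 mm with it down, when it surrounds the seal of a bottle that stands in the nest.
- lever_grip (a point): centre of the red lever grip: a horizontal round bar 26 mm diameter, 95 mm long, along the crimper's y (from y -73 to -168 mm, centre -120 mm in the crimper's frame). It moves on a circle of radius 170 mm about the pivot: 324 mm above the bench with the lever up, 127 mm when down.
- lever_pivot (a point): pivot of the lever: axis along the crimper's y, at crimper x 35, 210 mm above the bench (this point at y -63). The steel lever arm, 14 mm thick, 170 mm from pivot to grip centre, swings in the plane crimper y = -70 mm.
- lever (a joint): angle of the crimper's lever, rad: 0 up (grip forward and 42 degrees above level), 1.25 fully down at its stop (grip forward, 30 degrees below level). It drives the bell down 37 mm per rad. Sprung: about 4 N at the grip to start it, about 10 to 12 N at the bottom, then a hard stop; damped, it goes back up by itself when released.
- tray: shallow steel tray for finished bottles, fixed, 290 (x) x 160 (y) x 15 mm high, walls 4 mm, floor 4 mm thick. Origin under its centre, on the bench. One finished bottle already stands in it within 10 mm of its lengthwise (x) centre line; either end or both may be free.
- done_mid (a point): finished clear bottle with yellow button standing in the tray, same shape and size as the amber one; point on its axis half-way up. Leave it.
- clear_a_mid (a point): clear bottle with red button on the green mat (fixed mat, 4 mm thick), same shape as the amber one; point half-way up. Leave it.
- clear_b_mid (a point): another clear bottle with red button on the mat, same shape; point half-way up. Leave it.
- beaker: glass beaker, loose, 76 mm diameter at the rim, 95 mm tall; origin at the centre of its foot. Leave it.
- wash_bottle: white wash bottle with red spout, loose, 68 mm diameter, about 200 mm tall, spout 70 mm long; origin at the centre of its foot. Leave it.
- seal_tub: white tub with blue lid, loose, 74 mm diameter, 75 mm tall; origin at the centre of its foot. Leave it.
- tip_box: blue box, loose, 85 x 120 x 55 mm high; origin at the centre of its underside. Leave it.

How it is judged:
On the way, in this order (a step that is already met when the one before it is completed fails the run):
1. the amber bottle stands upright in the nest (axis within 4.5 mm of the nest's) (distance between amber_mid and nest below 0.049 m and horizontal distance between amber_mid and nest below 0.0045 m and angle between amber_mid's own z axis and vertical below 0.08 rad), for 0.2 s.
2. the lever is pushed fully down (over 1.2 rad) with the bottle upright in the nest (value of joint lever above 1.2 rad and distance between amber_mid and nest below 0.049 m and horizontal distance between amber_mid and nest below 0.0055 m and angle between amber_mid's own z axis and vertical below 0.08 rad), for 0.2 s.
3. the lever is back up (under 0.08 rad) with the bottle still in the nest (value of joint lever below 0.08 rad and horizontal distance between amber_mid and nest below 0.015 m), for 0.1 s.
At the end, for the whole second after the job is handed in: The amber bottle stands upright (within 0.08 rad) and still on the tray's floor, wholly inside its walls, and the lever is all the way up (under 0.08 rad) (x of amber_mid in the frame of tray between -0.122 and 0.122 m and y of amber_mid in the frame of tray between -0.057 and 0.057 m and z of amber_mid in the frame of tray below 0.053 m and angle between amber_mid's own z axis and vertical below 0.08 rad and linear speed of amber below 0.02 m/s and value of joint lever below 0.08 rad); the robot touches nothing.
It fails at once if the amber bottle is tipped over (more than 0.6 rad) (angle between amber_mid's own z axis and vertical above 0.6 rad).
It fails at once if another bottle or container is moved more than 25 mm (distance of any of done_mid, clear_a_mid, clear_b_mid, beaker, wash_bottle, seal_tub, tip_box from where it was at the start of the episode above 0.025 m).
It also fails if it takes over 70 s, if anything falls off the work surface, if the arm or the gripper's body presses on something with over 40 N, if the wrist force passes 120 N, or if a joint passes its speed limit or range.

## Robot

A 6-joint arm with a two-finger parallel gripper is mounted at the origin on the work surface. World frame = base frame: x ahead of the robot, y to its left, z up, the work surface at z = 0. Lengths are in m, angles in rad, forces in N, time in s.
With the tool pointing down it reaches from about 0.35 to 0.975 m from the base axis. Payload 4.9 kg.
Tool frame: the origin (TCP) lies on the centre line of the jaws, within the pads' length; the fingertips stand 14 mm ahead of it and the grasp point (between the pads) lies 5 mm behind it; z points along the fingers, y is the line along which they close (so a half turn about z gives the same grasp; the last joint's range is limited). The gripper opens to 85 mm and grips with 20 to 120 N. Pads are 22 mm wide; open, the fingers measure 114 mm over their backs; the gripper's body (76 mm by 85 mm) begins 54 mm behind the grasp point. The pads swing forward as they close: fully open they stand 13 mm farther back than shut.
Start: joints at [1.097, 0.053, 1.613, -0, 1.476, -0.119], TCP at [0.217, 0.586, 0.245] pointing down, gripper open.
Joint ranges: [-3.01, 3.01], [-1.01, 2.22], [0.06, 2.58], [-1.02, 4.17], [0.09, 2.62], [-3.14, 3.14]. Speed limits (rad/s): [2.57, 2.57, 3.14, 3.14, 3.14, 3.14].

## Interface

Orientations are given as a unit quaternion [w, x, y, z].
In Python, from plant import * gives the robot as it stands.
- The arm moves only by the tool send_rows, never from a script. Its argument "steps" is a list of rows, each an object with "translation": the shift along the tool's x, y, z in cm, a list of three; "delta_rot": the turn, a rotation vector about the tool's x, y, z in rad, a list of three; "jaw": the finger opening in cm, from 0 to 8.54. In form: [{"translation": [dx, dy, dz], "delta_rot": [rx, ry, rz], "jaw": jaw}, ...]. A call has exactly 8 rows; each row is the pose to reach, as a shift and turn from the pose commanded when the call began, along the tool's axes at that moment; what a row does not reach only later rows make up. A row lasts 1/10 s, in which the tool goes at most 50 mm and 8.59 degrees, less where a joint would pass 70% of its speed; a pose out of reach is approached as far as the arm can. A call with a gripper value outside its range is refused whole. The fingers move at their own pace and stop on an object; the grip force is fixed at half the most. Time passes only in rows, so rows that repeat a pose let the fingers close, or fill a call up. It gives the time, the measured TCP pose, the force, the opening and the grip force at its end, in the units of the state.
- state(): the state, without advancing time (a new reading comes with each control period).
- grab_frame(name): name is "side" or "top" or "wrist"; returns a dict with "pixels" (384x512x3 uint8, blue, green, red), "range_z" (384x512 float32, m along the optical axis (not along the pixel's ray), 0 where there is no reading), "fx", "fy", "cx", "cy" (pixels), "dist" ([k1, k2, p1, p2, k3] as OpenCV has them; the pictures are not rectified), "rvec" (rotation vector, rad) and "tvec" (3), from world to camera coordinates, as OpenCV has them. Camera axes: x right, y down, z forward; pixel columns grow to the right and rows downward; lengths in m; the calibration is good to about 2 mm. A picture is of the moment at which its call begins.
- job_done(): hands the job in; it is judged then, once.
The state is a dict: "time": time; "joint_pos": joint angles; "joint_vel": joint speeds; "joint_efforts": joint torques, N m; "tool_pos": TCP position; "tool_rot": TCP orientation; "contact_force": force on the tool from outside, world axes, zero at the start; "ft_torque": the same for the moment, N m; "gripper_width": opening from 0.0 (shut) to 1.0 (fully open); "grasp_force": force on a finger pad.
Only numpy, scipy, OpenCV 4.12 (cv2) and the standard library are available. Lean on these libraries where they do the work, as an engineer would, in place of code of your own. Each camera call takes 0.05 s, during which the arm holds its last target. There are 200 camera calls.

## Working session

There is one attempt and no reset: what is moved stays moved. The work goes in short steps, Python scripts to look and compute and a tool call to move; the robot and the scene stay as the last step left them, time stands still between calls to the robot, and variables do not carry over. Pictures are saved under pics/ and viewed, at most 10 in all, crops included, and the job is handed in when it is done.

Besides the shell and the picture viewer there is one more tool, called after "Request:" as name([rows], argument=value, ...), one row to a line, values as JSON. send_rows: Moves the arm, as the interface text tells. Its arguments: {"type":"object","properties":{"steps":{"type":"array","items":{"type":"object","properties":{"translation":{"type":"array","items":{"type":"number"}},"delta_rot":{"type":"array","items":{"type":"number"}},"jaw":{"type":"number"}}}}},"required":["steps"]}

```bash
mkdir -p pics; cat > h.py <<'E'
import numpy as np, cv2
from plant import *
def grab(n):
    f=grab_frame(n); f['K']=np.array([[f['fx'],0,f['cx']],[0,f['fy'],f['cy']],[0,0,1.]])
    f['R']=cv2.Rodrigues(np.array(f['rvec'],float))[0]; f['t']=np.array(f['tvec'],float).ravel(); f['d']=np.array(f['dist'],float); return f
def ray(f,uv):
    p=cv2.undistortPoints(np.array(uv,float).reshape(-1,1,2),f['K'],f['d']).reshape(-1,2)
    d=np.c_[p,np.ones(len(p))]@f['R']; return -f['R'].T@f['t'], d
def onz(f,uv,z):
    c,d=ray(f,uv); return c+d*((z-c[2])/d[:,2])[:,None]
def cloud(f):
    v,u=np.mgrid[:384,:512]; c,d=ray(f,np.c_[u.ravel(),v.ravel()])
    return (c+d*f['range_z'].reshape(-1,1)).reshape(384,512,3)
E
python3 - <<'E'
from h import *
s=state(); print({k:np.round(v,3) for k,v in s.items()})
for n in('top','side'):
    f=grab(n); cv2.imwrite(f'pics/{n}0.png',f['pixels']); np.savez(f'{n}0.npz',**f)
    print(n,-f['R'].T@f['t'],f['R'][2])
E
```

```text
{'time': np.float64(0.0), 'joint_pos': array([ 1.097,  0.053,  1.614,  0.   ,  1.476, -0.119]), 'joint_vel': array([-0.001,  0.   ,  0.001, -0.   ,  0.   , -0.   ]), 'joint_efforts': array([-3.0000e-03, -3.9372e+01, -3.7015e+01, -0.0000e+00,  7.0000e-03,
        0.0000e+00]), 'tool_pos': array([0.217, 0.586, 0.244]), 'tool_rot': array([-0.   ,  0.176,  0.984, -0.001]), 'contact_force': array([-0.181, -0.75 ,  0.1  ]), 'ft_torque': array([-0.001, -0.056,  0.056]), 'grasp_force': np.float64(0.0), 'gripper_width': np.float64(1.005)}
top [ 0.39135296 -0.02962333  1.31848615] [ 0.11248751  0.0121334  -0.99357906]
side [-0.28804076 -0.79670922  1.14423566] [ 0.56773295  0.50771365 -0.64800165]
```

```bash
ls . pics
```

```text
.:
h.py
pics
side0.npz
top0.npz

pics:
side0.png
top0.png
```

View pics/top0.png

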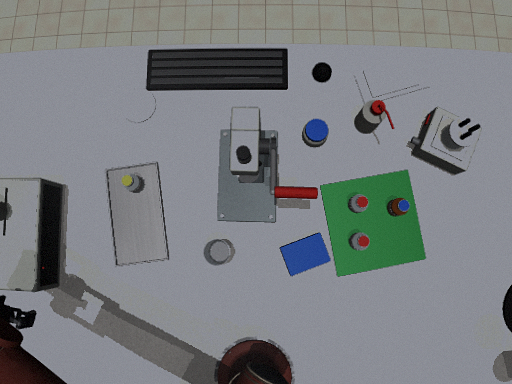

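View pics/side0.png

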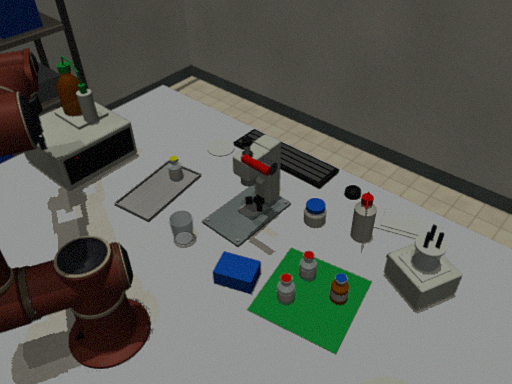

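The top view shows the amber bottle's cap at (403,206). The red-button clear bottles are at (359,203) and (361,240), and the press plate's corners are near (221,130) and (276,221). The red lever is at (296,193), the tray spans (107..168, 163..265) with the yellow button at (128,181), the beaker is at (219,251) and the blue box at (305,254). The side view agrees, with the amber cap at (340,280).

```bash
python3 - <<'E'
from h import *
def load(n): return dict(np.load(n+'0.npz'))
T,S=load('top'),load('side')
def blobs(f,lo,hi,z,mn=15):
    hsv=cv2.cvtColor(f['pixels'],cv2.COLOR_BGR2HSV); m=cv2.inRange(hsv,lo,hi)
    n,l,st,c=cv2.connectedComponentsWithStats(m)
    for i in range(1,n):
        if st[i,4]>=mn: print('   ',np.round(c[i],1),st[i,4],'->',np.round(onz(f,c[i],z)[0],4))
for nm,f in(('top',T),('side',S)):
    print(nm,'blue');blobs(f,(100,150,60),(130,255,255),.094)
    print('red');blobs(f,(0,170,90),(6,255,255),.094)
    print('yellow');blobs(f,(22,120,90),(34,255,255),.094)
    P=cloud(f)
    print('grip red z324');blobs(f,(0,170,90),(6,255,255),.33,60)
    for nm2,(z0,z1),(xa,xb,ya,yb) in (('plate',(.007,.017),(.3,.75,-.1,.25)),('tray',(.001,.02),(.3,.75,.25,.6)),('head',(.235,.255),(.4,.8,-.1,.25)),('ram',(.295,.312),(.4,.8,-.1,.2))):
        g=(P[...,2]>z0)&(P[...,2]<z1)&(P[...,0]>xa)&(P[...,0]<xb)&(P[...,1]>ya)&(P[...,1]<yb)&(f['range_z']>0)
        g=cv2.morphologyEx(g.astype(np.uint8),cv2.MORPH_OPEN,np.ones((3,3)))
        n,l,st,c=cv2.connectedComponentsWithStats(g)
        if n<2: print(nm2,'none');continue
        i=1+st[1:,4].argmax(); q=P[l==i]
        r=cv2.minAreaRect(q[:,:2].astype(np.float32)); print(nm2,len(q),'z',q[:,2].mean().round(4),np.round(cv2.boxPoints(r),4).tolist(),np.round(r[0],4),np.round(r[1],4),r[2])
E
```

```text
top blue
    [316.3 129.6] 387 -> [ 0.695  -0.1707  0.094 ]
    [403.5 204.9] 84 -> [ 0.4861 -0.4097  0.094 ]
    [304.8 253.8] 1279 -> [ 0.3542 -0.1363  0.094 ]
red
    [378.5 106.6] 112 -> [ 0.7636 -0.3483  0.094 ]
    [295.5 191.9] 348 -> [ 0.5212 -0.1117  0.094 ]
    [362.  201.4] 78 -> [ 0.4956 -0.2936  0.094 ]
    [363.5 240.9] 76 -> [ 0.3884 -0.296   0.094 ]
yellow
    [126.5 180. ] 77 -> [0.553  0.3554 0.094 ]
grip red z324
    [378.5 106.6] 112 -> [ 0.6918 -0.2869  0.33  ]
    [295.5 191.9] 348 -> [ 0.4962 -0.0959  0.33  ]
    [362.  201.4] 78 -> [ 0.4755 -0.2428  0.33  ]
    [363.5 240.9] 76 -> [ 0.389  -0.2447  0.33  ]
plate 2754 z 0.0115 [[0.44530001282691956, 0.11020000278949738], [0.4453999996185303, -0.057999998331069946], [0.7017999887466431, -0.057999998331069946], [0.7017999887466431, 0.11020000278949738]] [0.5736 0.0261] [0.2564 0.1682] 0.009423021227121353
tray 1205 z 0.0056 [[0.31049999594688416, 0.415800005197525], [0.33009999990463257, 0.251800000667572], [0.4821000099182129, 0.27000001072883606], [0.4625000059604645, 0.4339999854564667]] [0.3963 0.3429] [0.153
[... 1370 characters left out ...]
00019073486, 0.3646000027656555], [0.35920000076293945, 0.24310000240802765], [0.6355000138282776, 0.287200003862381], [0.6161999702453613, 0.40869998931884766]] [0.4877 0.3259] [0.2798 0.1231] 9.06751823425293
head 472 z 0.246 [[0.5888000130653381, -0.015399999916553497], [0.7127000093460083, -0.020999999716877937], [0.7157999873161316, 0.050200000405311584], [0.5920000076293945, 0.055799998342990875]] [0.6523 0.0174] [0.0713 0.1239] 87.43720245361328
ram 64 z 0.3025 [[0.5688999891281128, 0.019899999722838402], [0.5873000025749207, -0.000699999975040555], [0.6126000285148621, 0.021800000220537186], [0.5942000150680542, 0.042500000447034836]] [0.5908 0.0209] [0.0339 0.0276] 41.68379211425781
```

```bash
cat >> h.py <<'E'
from scipy.spatial.transform import Rotation as Ro
def orient(phi,tau,sgn=1):
    z=np.array([np.cos(phi)*np.cos(tau),np.sin(phi)*np.cos(tau),-np.sin(tau)]); y=sgn*np.array([-np.sin(phi),np.cos(phi),0])
    return Ro.from_matrix(np.c_[np.cross(y,z),y,z])
def cur():
    s=state(); q=s['tool_rot']; return s,np.array(s['tool_pos']),Ro.from_quat([q[1],q[2],q[3],q[0]])
def delta(p,R,p0,R0):
    return np.round(R0.inv().apply(np.array(p)-p0)*100,2).tolist(), np.round((R0.inv()*R).as_rotvec(),3).tolist()
def go(p,phi,taudeg,sgn=1):
    s,p0,R0=cur(); R=orient(phi,np.radians(taudeg),sgn)
    t,r=delta(p,R,p0,R0); print('t',round(float(s['time']),2),'pos',p0.round(4),'z',R0.apply([0,0,1]).round(3),'y',R0.apply([0,1,0]).round(3),'q',np.round(s['joint_pos'],3),'F',np.round(s['contact_force'],1),'w',round(float(s['gripper_width']),3),round(float(s['grasp_force']),1)); print('  MOVE',t,r)
E
python3 - <<'E'
from h import *
import plant
print([n for n in dir(plant) if n[0]!='_'])
go((.42,.30,.32),.62,90,1); go((.42,.30,.32),.62,90,-1)
E
```

```text
['IKError', 'grab_frame', 'job_done', 'state']
t 0.1 pos [0.2169 0.5856 0.2441] z [-0.001 -0.002 -1.   ] y [ 0.347  0.938 -0.002] q [ 1.097  0.053  1.614  0.     1.476 -0.119] F [ 0.1  0.  -0.2] w 0.999 0.0
  MOVE [-28.97, -19.74, -7.55] [-0.002, -0.001, -0.975]
t 0.1 pos [0.2169 0.5856 0.2441] z [-0.001 -0.002 -1.   ] y [ 0.347  0.938 -0.002] q [ 1.097  0.053  1.614  0.     1.476 -0.119] F [ 0.1  0.  -0.2] w 0.999 0.0
  MOVE [-28.97, -19.74, -7.55] [-0.001, 0.002, 2.167]
```

Request:
send_rows([
  {"translation":[-29,-20,-7.5],"delta_rot":[0,0,-0.975],"jaw":8.5},
  {"translation":[-29,-20,-7.5],"delta_rot":[0,0,-0.975],"jaw":8.5},
  {"translation":[-29,-20,-7.5],"delta_rot":[0,0,-0.975],"jaw":8.5},
  {"translation":[-29,-20,-7.5],"delta_rot":[0,0,-0.975],"jaw":8.5},
  {"translation":[-29,-20,-7.5],"delta_rot":[0,0,-0.975],"jaw":8.5},
  {"translation":[-29,-20,-7.5],"delta_rot":[0,0,-0.975],"jaw":8.5},
  {"translation":[-29,-20,-7.5],"delta_rot":[0,0,-0.975],"jaw":8.5},
  {"translation":[-29,-20,-7.5],"delta_rot":[0,0,-0.975],"jaw":8.5},
])

```text
time: 0.9
tool_pos: [0.4209, 0.2953, 0.3208]
tool_rot: [0.0, -0.305, 0.952, -0.0]
contact_force: [-0.2, -0.2, 0.0]
gripper_width: 0.995
grasp_force: 0.0
```

```bash
python3 - <<'E'
from h import *
go((.40,-.10,.32),-.3,60); go((.36,-.20,.28),-.6,50)
E
```

```text
t 0.9 pos [0.4209 0.2953 0.3208] z [ 0.001 -0.    -1.   ] y [-0.581  0.814 -0.001] q [ 4.670e-01 -2.500e-01  1.770e+00 -1.000e-03  1.621e+00 -1.724e+00] F [-0.2 -0.2  0. ] w 0.995 0.0
  MOVE [24.67, -30.96, 0.09] [0.24, -0.485, 0.899]
t 0.9 pos [0.4209 0.2953 0.3208] z [ 0.001 -0.    -1.   ] y [-0.581  0.814 -0.001] q [ 4.670e-01 -2.500e-01  1.770e+00 -1.000e-03  1.621e+00 -1.724e+00] F [-0.2 -0.2  0. ] w 0.995 0.0
  MOVE [33.74, -36.77, 4.09] [0.425, -0.607, 1.168]
```

```bash
python3 - <<'E'
from h import *
go((.39,-.10,.27),-.2,60)
E
```

```text
t 0.9 pos [0.4209 0.2953 0.3208] z [ 0.001 -0.    -1.   ] y [-0.581  0.814 -0.001] q [ 4.670e-01 -2.500e-01  1.770e+00 -1.000e-03  1.621e+00 -1.724e+00] F [-0.2 -0.2  0. ] w 0.995 0.0
  MOVE [25.49, -30.37, 5.09] [0.214, -0.493, 0.801]
```

Request:
send_rows([
  {"translation":[25.5,-30.4,5],"delta_rot":[0.214,-0.493,0.8],"jaw":8.5},
  {"translation":[25.5,-30.4,5],"delta_rot":[0.214,-0.493,0.8],"jaw":8.5},
  {"translation":[25.5,-30.4,5],"delta_rot":[0.214,-0.493,0.8],"jaw":8.5},
  {"translation":[25.5,-30.4,5],"delta_rot":[0.214,-0.493,0.8],"jaw":8.5},
  {"translation":[25.5,-30.4,5],"delta_rot":[0.214,-0.493,0.8],"jaw":8.5},
  {"translation":[25.5,-30.4,5],"delta_rot":[0.214,-0.493,0.8],"jaw":8.5},
  {"translation":[25.5,-30.4,5],"delta_rot":[0.214,-0.493,0.8],"jaw":8.5},
  {"translation":[25.5,-30.4,5],"delta_rot":[0.214,-0.493,0.8],"jaw":8.5},
])

```text
time: 1.7
tool_pos: [0.3879, -0.0982, 0.2672]
tool_rot: [0.256, 0.096, 0.962, -0.025]
contact_force: [1.3, -0.7, -0.8]
gripper_width: 0.999
grasp_force: 0.0
```

```bash
python3 - <<'E'
from h import *
go((.37,-.33,.21),-.5,42)
E
```

```text
t 1.7 pos [ 0.3879 -0.0982  0.2672] z [ 0.487 -0.097 -0.868] y [0.197 0.98  0.001] q [-0.553 -0.999  2.368  0.182  1.286 -1.933] F [ 1.3 -0.7 -0.8] w 0.999 0.0
  MOVE [0.38, -23.09, 6.33] [0.191, -0.316, 0.235]
```

```bash
cat > kin.py <<'E'
from h import *
from scipy.optimize import least_squares
# joints, tcp pos, tool z, tool y
D=[([1.097,.053,1.614,0,1.476,-.119],[.2169,.5856,.2441],[-.001,-.002,-1],[.347,.938,-.002]),
([.467,-.25,1.77,-.001,1.621,-1.724],[.4209,.2953,.3208],[0,0,-1],[-.581,.814,0]),
([-.553,-.999,2.368,.182,1.286,-1.933],[.3879,-.0982,.2672],[.487,-.097,-.868],[.197,.98,.001])]
try: D+=eval(open('more.txt').read())
except OSError: pass
E=Ro.from_euler
def fk(q,L):
    H,L1,L2,T,o1,o2,e=L
    R=E('z',q[0])*E('y',q[1]); p=np.array([0,0,H])+R.apply([e,0,L1])
    R=R*E('y',q[2]); p=p+R.apply([0,o1,L2]); R=R*E('z',q[3])*E('y',q[4])
    p=p+R.apply([0,o2,T]); R=R*E('z',q[5]+np.pi/2); return p,R
def fit():
    f=lambda L:np.r_[np.ravel([fk(q,L)[0]-p for q,p,z,y in D]),1e-2*(L[6]),1e-3*(L[4]-L[5])]
    return least_squares(f,[.17,.378,.603,.24,.04,.04,0])
r=fit(); L=r.x
LO=np.array([-3.01,-1.01,.06,-1.02,.09,-3.14]);HI=np.array([3.01,2.22,2.58,4.17,2.62,3.14])
def ik(p,R,seed):
    f=lambda q:np.r_[(fk(q,L)[0]-p),.3*(R.inv()*fk(q,L)[1]).as_rotvec()]
    s=least_squares(f,np.clip(seed,LO+1e-3,HI-1e-3),bounds=(LO,HI)); return s.x,np.linalg.norm(s.fun)
E
python3 - <<'E'
from kin import *
print(L.round(4),np.abs(r.fun).max())
for q,p,z,y in D: 
    P,R=fk(q,L); print((P-p).round(4),R.apply([0,0,1]).round(3),z,R.apply([0,1,0]).round(3),y)
E
```

```text
[ 0.1631  0.3848  0.5957  0.2464  0.1653 -0.0905  0.0078] 0.0013262455684039387
[-0.0002  0.001  -0.0009] [-0.001 -0.001 -1.   ] [-0.001, -0.002, -1] [ 0.347  0.938 -0.001] [0.347, 0.938, -0.002]
[-0.0013 -0.0002  0.0009] [ 0.001 -0.001 -1.   ] [0, 0, -1] [-0.581  0.814 -0.001] [-0.581, 0.814, 0]
[-0.0002 -0.0011 -0.    ] [ 0.486 -0.096 -0.868] [0.487, -0.097, -0.868] [0.197 0.98  0.002] [0.197, 0.98, 0.001]
```

```bash
python3 - <<'E'
from kin import *
q0=np.array(state()['joint_pos'])
for nm,c,z in(('amber',(.4867,-.411),.046),('nest',(.590,.0215),.054),('tray',(.40,.34),.046)):
  az=np.arctan2(c[1],c[0])
  for tau in(25,35,42):
    for dphi in(-.2,0,.2,.4,.7,1.0):
      R=orient(az+dphi,np.radians(tau)); best=None
      for j4 in(.2,.9,1.6):
        sd=q0.copy(); sd[0]=az-.2; sd[1]=-.3; sd[2]=2.2; sd[3]=j4; sd[4]=.5; q,e=ik(np.r_[c,z],R,sd)
        if e<2e-3 and (best is None or abs(q[3]-.8)<abs(best[3]-.8)): best=q
      print(nm,tau,dphi,None if best is None else best.round(2))
E
```

```text
amber 25 -0.2 None
amber 25 0 None
amber 25 0.2 None
amber 25 0.4 None
amber 25 0.7 None
amber 25 1.0 None
amber 35 -0.2 None
amber 35 0 [-0.98 -0.2   2.27  1.06  0.26 -2.78]
amber 35 0.2 [-1.09 -0.19  2.25  1.19  0.52 -3.08]
amber 35 0.4 None
amber 35 0.7 None
amber 35 1.0 None
amber 42 -0.2 None
amber 42 0 [-0.9  -0.15  2.23  0.57  0.27 -2.26]
amber 42 0.2 [-1.02 -0.16  2.2   0.88  0.5  -2.75]
amber 42 0.4 [-1.1  -0.12  2.16  0.97  0.7  -3.01]
amber 42 0.7 None
amber 42 1.0 None
nest 25 -0.2 None
nest 25 0 None
nest 25 0.2 None
nest 25 0.4 None
nest 25 0.7 None
nest 25 1.0 None
nest 35 -0.2 None
nest 35 0 [-0.26 -0.36  2.39  0.96  0.3  -2.68]
nest 35 0.2 [-0.39 -0.36  2.38  1.12  0.56 -3.02]
nest 35 0.4 None
nest 35 0.7 None
nest 35 1.0 None
nest 42 -0.2 [-0.09 -0.29  2.49 -0.5   0.12 -1.02]
nest 42 0 [-0.18 -0.31  2.36  0.54  0.32 -2.24]
nest 42 0.2 [-0.31 -0.32  2.32  0.85  0.54 -2.73]
nest 42 0.4 [-0.4  -0.28  2.28  0.94  0.75 -3.  ]
nest 42 0.7 None
nest 42 1.0 None
tray 25 -0.2 None
tray 25 0 None
tray 25 0.2 None
tray 25 0.4 None
tray 25 0.7 None
tray 25 1.0 None
tray 35 -0.2 None
tray 35 0 None
tray 35 0.2 [ 0.21 -0.62  2.57  1.05  0.65 -2.96]
tray 35 0.4 None
tray 35 0.7 None
tray 35 1.0 None
tray 42 -0.2 None
tray 42 0 [ 0.45 -0.55  2.54  0.54  0.38 -2.25]
tray 42 0.2 [ 0.3  -0.56  2.51  0.82  0.62 -2.73]
tray 42 0.4 [ 0.2  -0.5   2.46  0.92  0.83 -3.01]
tray 42 0.7 None
tray 42 1.0 None
```

```bash
python3 - <<'E'
from kin import *
f=grab('wrist'); s,p0,R0=cur(); print('cam in tool',R0.inv().apply(-f['R'].T@f['t']-p0).round(3), R0.inv().apply(f['R'][2]).round(2))
q0=np.array(s['joint_pos'])
for nm,c,z in(('amber',(.4867,-.411),.046),('nest',(.590,.0215),.054),('tray',(.40,.34),.046)):
  az=np.arctan2(c[1],c[0])
  for tau in(25,32,40):
    for dphi in(0,.2,.4,.7):
      R=orient(az+dphi,np.radians(tau),-1); best=None
      for j4 in(.2,.9,1.6):
        sd=q0.copy(); sd[0]=az-.2; sd[1]=-.3; sd[2]=2.2; sd[3]=j4; sd[4]=.5; sd[5]=1; q,e=ik(np.r_[c,z],R,sd)
        if e<2e-3 and (best is None or abs(q[3]-.8)<abs(best[3]-.8)): best=q
      print(nm,tau,dphi,None if best is None else best.round(2))
E
```

```text
cam in tool [ 0.074  0.009 -0.128] [-0.29  0.02  0.96]
amber 25 0 [-1.15 -0.25  2.37  1.74  0.41 -0.38]
amber 25 0.2 [-1.21 -0.21  2.33  1.58  0.63 -0.35]
amber 25 0.4 [-1.26 -0.13  2.27  1.47  0.84 -0.39]
amber 25 0.7 [-1.3   0.02  2.13  1.32  1.12 -0.46]
amber 32 0 [-1.04 -0.22  2.29  1.3   0.29  0.1 ]
amber 32 0.2 [-1.13 -0.2   2.28  1.31  0.54 -0.07]
amber 32 0.4 [-1.2  -0.14  2.23  1.28  0.76 -0.19]
amber 32 0.7 [-1.25 -0.01  2.1   1.19  1.05 -0.33]
amber 40 0 [-0.92 -0.16  2.24  0.69  0.26  0.76]
amber 40 0.2 [-1.04 -0.17  2.21  0.97  0.5   0.3 ]
amber 40 0.4 [-1.12 -0.13  2.17  1.03  0.71  0.07]
amber 40 0.7 [-1.18 -0.02  2.07  1.02  0.98 -0.16]
nest 25 0 [-0.43 -0.45  2.5   1.57  0.42 -0.21]
nest 25 0.2 [-0.52 -0.4   2.46  1.48  0.67 -0.26]
nest 25 0.4 [-0.58 -0.3   2.4   1.41  0.89 -0.34]
nest 25 0.7 [-0.62 -0.12  2.25  1.29  1.17 -0.45]
nest 32 0 [-0.31 -0.39  2.42  1.16  0.32  0.24]
nest 32 0.2 [-0.43 -0.38  2.4   1.24  0.59  0.  ]
nest 32 0.4 [-0.5  -0.31  2.35  1.23  0.81 -0.15]
nest 32 0.7 [-0.56 -0.15  2.22  1.16  1.09 -0.32]
nest 40 0 [-0.2  -0.33  2.37  0.64  0.3   0.8 ]
nest 40 0.2 [-0.33 -0.33  2.34  0.93  0.54  0.33]
nest 40 0.4 [-0.42 -0.28  2.29  1.    0.75  0.08]
nest 40 0.7 [-0.48 -0.16  2.19  1.    1.02 -0.17]
tray 25 0 None
tray 25 0.2 None
tray 25 0.4 [-0.01 -0.54  2.58  1.33  0.99 -0.29]
tray 25 0.7 [-0.05 -0.3   2.42  1.24  1.25 -0.47]
tray 32 0 None
tray 32 0.2 None
tray 32 0.4 [ 0.07 -0.55  2.54  1.17  0.91 -0.12]
tray 32 0.7 [ 0.02 -0.34  2.4   1.13  1.17 -0.35]
tray 40 0 [ 0.43 -0.57  2.55  0.62  0.37  0.81]
tray 40 0.2 [ 0.27 -0.58  2.53  0.89  0.62  0.35]
tray 40 0.4 [ 0.17 -0.51  2.48  0.97  0.84  0.08]
tray 40 0.7 [ 0.1  -0.35  2.36  0.98  1.09 -0.2 ]
```

```bash
python3 - <<'E'
from kin import *
q=np.array(state()['joint_pos']); s,p0,R0=cur()
# way A: half flip
A=orient(-.5,np.radians(60))*Ro.from_euler('z',1.15)
for p,R in(((.42,-.25,.27),A),((.40,-.37,.22),orient(-.3,np.radians(32),-1)),((.425,-.392,.10),orient(-.3,np.radians(32),-1)),((.4867,-.411,.046),orient(-.3,np.radians(32),-1))):
    q,e=ik(np.array(p),R,q); print(q.round(2),round(e,4), delta(p,R,p0,R0)); p0=np.array(p);R0=R
E
```

```text
[-0.76 -0.69  2.21  0.14  1.12 -0.71] 0.0 ([-5.79, -12.9, 2.96], [0.12, -0.084, 1.392])
[-1.31 -0.69  2.33  0.96  1.06  0.26] 0.0 ([-10.88, -3.82, 6.33], [-0.383, 0.441, 1.799])
[-1.3  -0.42  2.35  1.13  0.9  -0.04] 0.0 ([-8.57, 1.36, 8.94], [0.0, 0.0, 0.0])
[-1.2  -0.14  2.23  1.28  0.76 -0.19] 0.0 ([-1.16, -0.01, 8.34], [0.0, 0.0, 0.0])
```

Request:
send_rows([
  {"translation":[-5.8,-12.9,3],"delta_rot":[0.12,-0.084,1.39],"jaw":8.5},
  {"translation":[-5.8,-12.9,3],"delta_rot":[0.12,-0.084,1.39],"jaw":8.5},
  {"translation":[-5.8,-12.9,3],"delta_rot":[0.12,-0.084,1.39],"jaw":8.5},
  {"translation":[-5.8,-12.9,3],"delta_rot":[0.12,-0.084,1.39],"jaw":8.5},
  {"translation":[-5.8,-12.9,3],"delta_rot":[0.12,-0.084,1.39],"jaw":8.5},
  {"translation":[-5.8,-12.9,3],"delta_rot":[0.12,-0.084,1.39],"jaw":8.5},
  {"translation":[-5.8,-12.9,3],"delta_rot":[0.12,-0.084,1.39],"jaw":8.5},
  {"translation":[-5.8,-12.9,3],"delta_rot":[0.12,-0.084,1.39],"jaw":8.5},
])

```text
time: 2.55
tool_pos: [0.4272, -0.2362, 0.2727]
tool_rot: [0.254, 0.633, 0.728, 0.074]
contact_force: [0.7, 0.2, -0.0]
gripper_width: 1.0
grasp_force: 0.0
```

```bash
python3 - <<'E'
from h import *
go((.40,-.37,.22),-.3,32,-1)
E
```

```text
t 2.55 pos [ 0.4272 -0.2362  0.2727] z [ 0.463 -0.214 -0.86 ] y [0.884 0.188 0.429] q [-0.744 -0.68   2.206  0.175  1.108 -0.921] F [ 0.7  0.2 -0. ] w 1.0 0.0
  MOVE [-11.18, -7.17, 6.14] [-0.446, 0.371, 1.998]
```

Request:
send_rows([
  {"translation":[-2,-1.5,1],"delta_rot":[-0.06,0.05,0.25],"jaw":8.5},
  {"translation":[-4,-3,2],"delta_rot":[-0.1,0.08,0.45],"jaw":8.5},
  {"translation":[-6,-4,3],"delta_rot":[-0.15,0.12,0.65],"jaw":8.5},
  {"translation":[-8,-5,4],"delta_rot":[-0.19,0.16,0.85],"jaw":8.5},
  {"translation":[-10,-6,5],"delta_rot":[-0.24,0.2,1.05],"jaw":8.5},
  {"translation":[-11,-7,6],"delta_rot":[-0.28,0.23,1.25],"jaw":8.5},
  {"translation":[-11,-7,6],"delta_rot":[-0.33,0.27,1.45],"jaw":8.5},
  {"translation":[-11,-7,6],"delta_rot":[-0.37,0.3,1.65],"jaw":8.5},
])

```text
time: 3.35
tool_pos: [0.4013, -0.3683, 0.2213]
tool_rot: [0.173, 0.878, 0.274, 0.352]
contact_force: [-0.7, -0.3, -0.1]
gripper_width: 0.997
grasp_force: 0.0
```

```bash
python3 - <<'E'
from h import *
go((.40,-.38,.15),-.3,32,-1)
E
```

```text
t 3.35 pos [ 0.4013 -0.3683  0.2213] z [ 0.713 -0.111 -0.693] y [ 0.359 -0.791  0.496] q [-1.198 -0.449  2.223  0.8    1.053 -0.531] F [-0.7 -0.3 -0.1] w 0.997 0.0
  MOVE [-4.52, -2.66, 4.98] [-0.189, 0.154, 0.844]
```

Request:
send_rows([
  {"translation":[-1,-0.5,1],"delta_rot":[-0.03,0.025,0.14],"jaw":8.5},
  {"translation":[-2,-1,2],"delta_rot":[-0.06,0.05,0.28],"jaw":8.5},
  {"translation":[-3,-1.5,3],"delta_rot":[-0.09,0.075,0.42],"jaw":8.5},
  {"translation":[-4,-2,4],"delta_rot":[-0.12,0.1,0.56],"jaw":8.5},
  {"translation":[-4.5,-2.6,5],"delta_rot":[-0.16,0.13,0.7],"jaw":8.5},
  {"translation":[-4.5,-2.6,5],"delta_rot":[-0.189,0.154,0.844],"jaw":8.5},
  {"translation":[-4.5,-2.6,5],"delta_rot":[-0.189,0.154,0.844],"jaw":8.5},
  {"translation":[-4.5,-2.6,5],"delta_rot":[-0.189,0.154,0.844],"jaw":8.5},
])

```text
time: 4.15
tool_pos: [0.401, -0.3806, 0.1516]
tool_rot: [0.074, 0.865, -0.125, 0.479]
contact_force: [0.0, -0.4, 0.3]
gripper_width: 0.995
grasp_force: 0.0
```

```bash
python3 - <<'E'
from h import *
go((.425,-.392,.10),-.3,32,-1)
go((.4867,-.411,.046),-.3,32,-1)
f=grab('wrist'); cv2.imwrite('pics/w1.png',f['pixels'])
hsv=cv2.cvtColor(f['pixels'],cv2.COLOR_BGR2HSV); m=cv2.inRange(hsv,(100,150,60),(130,255,255))
n,l,st,c=cv2.connectedComponentsWithStats(m)
for i in range(1,n):
    if st[i,4]>60: print(c[i],st[i],onz(f,c[i],.094))
E
```

```text
t 4.15 pos [ 0.401  -0.3806  0.1516] z [ 0.811 -0.249 -0.529] y [-0.288 -0.958  0.009] q [-1.242 -0.374  2.378  1.195  0.832 -0.111] F [ 0.  -0.4  0.3] w 0.995 0.0
  MOVE [-2.99, 0.36, 4.96] [-0.002, -0.001, 0.011]
t 4.15 pos [ 0.401  -0.3806  0.1516] z [ 0.811 -0.249 -0.529] y [-0.288 -0.958  0.009] q [-1.242 -0.374  2.378  1.195  0.832 -0.111] F [ 0.  -0.4  0.3] w 0.995 0.0
  MOVE [-4.16, 0.35, 13.3] [-0.002, -0.001, 0.011]
[ 32.26882662 122.98686515] [   6  108   54   32 1142] [[ 0.66561433 -0.19116887  0.094     ]]
[265.24736842 197.16710526] [248 184  36  27 760] [[ 0.48765118 -0.40997059  0.094     ]]
```

View pics/w1.png

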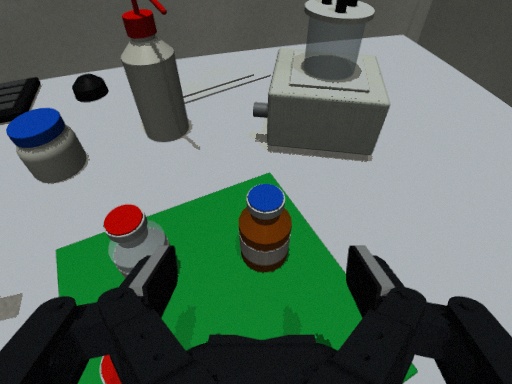

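The wrist view shows the amber bottle between the open fingers, with its cap at (265,197) and position (0.488,-0.410), which matches the earlier reading. The clear bottles are to the left at (125,220) and (115,370), outside the fingers' path.

Request:
send_rows([
  {"translation":[-1.5,0.2,2.5],"delta_rot":[0,0,0.011],"jaw":8.5},
  {"translation":[-3,0.3,5],"delta_rot":[0,0,0.011],"jaw":8.5},
  {"translation":[-3.3,0.3,7.5],"delta_rot":[0,0,0.011],"jaw":8.5},
  {"translation":[-3.7,0.3,10],"delta_rot":[0,0,0.011],"jaw":8.5},
  {"translation":[-4,0.3,12],"delta_rot":[0,0,0.011],"jaw":8.5},
  {"translation":[-4.15,0.3,13.3],"delta_rot":[0,0,0.011],"jaw":8.5},
  {"translation":[-4.15,0.3,13.3],"delta_rot":[0,0,0.011],"jaw":8.5},
  {"translation":[-4.15,0.3,13.3],"delta_rot":[0,0,0.011],"jaw":8.5},
])

```text
time: 5.0
tool_pos: [0.4871, -0.4112, 0.0466]
tool_rot: [0.072, 0.864, -0.131, 0.48]
contact_force: [0.6, -0.8, 1.1]
gripper_width: 0.992
grasp_force: 0.0
```

```bash
python3 - <<'E'
from h import *
go((.4872,-.4105,.046),-.3,32,-1)
E
```

```text
t 5.0 pos [ 0.4871 -0.4112  0.0466] z [ 0.811 -0.25  -0.528] y [-0.295 -0.955 -0.002] q [-1.073  0.092  2.203  1.581  0.636 -0.488] F [ 0.6 -0.8  1.1] w 0.992 0.0
  MOVE [-0.05, -0.07, 0.02] [-0.001, -0.002, -0.001]
```

Request:
send_rows([
  {"translation":[0,0,0],"delta_rot":[0,0,0],"jaw":6.5},
  {"translation":[0,0,0],"delta_rot":[0,0,0],"jaw":5.5},
  {"translation":[0,0,0],"delta_rot":[0,0,0],"jaw":4.8},
  {"translation":[0,0,0],"delta_rot":[0,0,0],"jaw":4.5},
  {"translation":[0,0,0],"delta_rot":[0,0,0],"jaw":4.5},
  {"translation":[0,0,0],"delta_rot":[0,0,0],"jaw":4.5},
  {"translation":[0,0,0],"delta_rot":[0,0,0],"jaw":4.5},
  {"translation":[0,0,0],"delta_rot":[0,0,0],"jaw":4.5},
])

```text
time: 5.8
tool_pos: [0.4869, -0.4113, 0.0471]
tool_rot: [0.072, 0.864, -0.132, 0.481]
contact_force: [-6.2, 2.1, 6.6]
gripper_width: 0.564
grasp_force: 61.3
```

```bash
cat > more.txt <<'E'
[([-.744,-.68,2.206,.175,1.108,-.921],[.4272,-.2362,.2727],0,0),([-1.198,-.449,2.223,.8,1.053,-.531],[.4013,-.3683,.2213],0,0),
([-1.242,-.374,2.378,1.195,.832,-.111],[.401,-.3806,.1516],0,0),([-1.073,.092,2.203,1.581,.636,-.488],[.4871,-.4112,.0466],0,0)]
E
python3 - <<'E'
from kin import *
print(L.round(4)); 
for q,p,z,y in D: print((fk(q,L)[0]-p).round(4))
go((.487,-.411,.126),-.3,32,-1)
E
```

```text
[ 0.1844  0.3756  0.5945  0.2487  0.0856 -0.0085 -0.0138]
[-0.0129 -0.0188  0.0102]
[-0.0202 -0.0072  0.0055]
[-0.0056  0.0038  0.0104]
[-0.0045  0.0047  0.0062]
[-0.0022 -0.0079 -0.0028]
[ 0.0035 -0.0201 -0.011 ]
[ 0.0098 -0.0144 -0.0186]
t 5.8 pos [ 0.4869 -0.4113  0.0471] z [ 0.812 -0.251 -0.527] y [-0.296 -0.955 -0.002] q [-1.074  0.091  2.204  1.583  0.637 -0.488] F [-6.2  2.1  6.6] w 0.564 61.3
  MOVE [6.71, -0.05, -4.16] [-0.001, -0.003, -0.003]
```

Request:
send_rows([
  {"translation":[0.8,0,-0.5],"delta_rot":[0,0,0],"jaw":4.5},
  {"translation":[1.6,0,-1],"delta_rot":[0,0,0],"jaw":4.5},
  {"translation":[3.2,0,-2],"delta_rot":[0,0,0],"jaw":4.5},
  {"translation":[4.8,0,-3],"delta_rot":[0,0,0],"jaw":4.5},
  {"translation":[6.4,0,-4],"delta_rot":[0,0,0],"jaw":4.5},
  {"translation":[8,0,-5],"delta_rot":[0,0,0],"jaw":4.5},
  {"translation":[8.9,0,-5.6],"delta_rot":[0,0,0],"jaw":4.5},
  {"translation":[8.9,0,-5.6],"delta_rot":[0,0,0],"jaw":4.5},
])

```text
time: 6.6
tool_pos: [0.4864, -0.4116, 0.153]
tool_rot: [0.073, 0.864, -0.131, 0.481]
contact_force: [0.7, -0.3, -0.6]
gripper_width: 0.562
grasp_force: 62.5
```

```bash
python3 - <<'E'
s=open('kin.py').read()
a=s.index('def fk'); b=s.index('r=fit()')
new='''def fk(q,L):
    H,L1,L2,T,o1,o2,e,fx,tx,b=L
    R=E('z',q[0])*E('y',q[1]); p=np.array([0,0,H])+E('z',q[0]).apply([b,0,0])+R.apply([e,0,L1])
    R=R*E('y',q[2]); p=p+R.apply([fx,o1,L2]); R=R*E('z',q[3])*E('y',q[4])
    p=p+R.apply([tx,o2,T]); R=R*E('z',q[5]+np.pi/2); return p,R
def fit():
    f=lambda L:np.r_[np.ravel([fk(q,L)[0]-p for q,p,z,y in D]),2e-3*L[4:]]
    return least_squares(f,[.17,.378,.603,.24,.04,.04,0,0,0,0])
'''
open('kin.py','w').write(s[:a]+new+s[b:])
E
python3 - <<'E'
from kin import *
print(L.round(4))
for q,p,z,y in D: print((fk(q,L)[0]-p).round(4))
s,p0,R0=cur(); q=np.array(s['joint_pos']); print(q.round(3),p0,(fk(q,L)[0]-p0).round(4),(R0.inv()*fk(q,L)[1]).as_rotvec().round(3))
go((.40,-.30,.22),-.2,32,-1)
E
```

```text
[ 2.381e-01  4.256e-01  6.103e-01  2.647e-01  7.360e-02  6.000e-04
  8.000e-04  9.600e-02  1.100e-03 -2.000e-04]
[-0.0001 -0.     -0.0001]
[ 0.0001 -0.0002  0.0001]
[-0.0001  0.0002 -0.0002]
[ 0.0001 -0.0001  0.    ]
[-0.0001 -0.0002  0.0001]
[-0.     -0.0001  0.0001]
[ 0.      0.0002 -0.0001]
[-1.075 -0.152  2.203  1.266  0.672 -0.093] [ 0.48640193 -0.41156239  0.15299166] [-0.     -0.0001 -0.0001] [-0. -0.  0.]
t 6.6 pos [ 0.4864 -0.4116  0.153 ] z [ 0.812 -0.252 -0.527] y [-0.296 -0.955 -0.   ] q [-1.075 -0.152  2.203  1.266  0.672 -0.093] F [ 0.7 -0.3 -0.6] w 0.562 62.5
  MOVE [-0.4, -8.1, -13.35] [0.085, -0.003, -0.053]
```

```bash
python3 - <<'E'
from kin import *
T=dict(np.load('top0.npz')); print('beaker',onz(T,[219,247],.095),onz(T,[219,252],.04),'tip',onz(T,[305,254],.055))
def wr(q):
    H,L1,L2=L[:3]; A=E('z',q[0])*E('y',q[1]); el=np.array([0,0,H])+A.apply([0,0,L1]); B=A*E('y',q[2]); return el.round(3),(el+B.apply([L[7],0,0])).round(3),(el+B.apply([L[7],L[4],L[2]])).round(3)
q0=np.array(state()['joint_pos'])
for phi in(0.,.15,.3,.45,.6):
    q=q0; out=[]
    for p in((.44,-.20,.20),(.46,-.03,.10),(.50,.0,.06),(.590,.0215,.057)):
        q,e=ik(np.array(p),orient(phi,np.radians(32),-1),q); out.append((q.round(2).tolist(),round(e,4)))
    print(phi,*out[-3:],wr(q))
E
```

```text
beaker [[0.37146464 0.0943224  0.095     ]] [[0.35655316 0.09975283 0.04      ]] tip [[ 0.35243694 -0.14032605  0.055     ]]
0.0 ([-0.4, -0.61, 2.58, 0.9, 0.44, 0.47], np.float64(0.0481)) ([-0.26, -0.4, 2.58, 1.66, 0.22, -0.24], np.float64(0.0135)) ([-0.14, -0.12, 2.38, 2.39, 0.18, -0.9], np.float64(0.0)) (array([-0.049,  0.007,  0.661]), array([-0.11 ,  0.016,  0.587]), array([0.364, 0.021, 0.196]))
0.15 ([-0.55, -0.58, 2.58, 1.11, 0.67, 0.1], np.float64(0.039)) ([-0.39, -0.39, 2.58, 1.52, 0.45, -0.25], np.float64(0.0089)) ([-0.24, -0.11, 2.38, 1.86, 0.34, -0.52], np.float64(0.0)) (array([-0.046,  0.011,  0.661]), array([-0.106,  0.026,  0.587]), array([ 0.367, -0.013,  0.196]))
0.3 ([-0.65, -0.55, 2.58, 1.17, 0.86, -0.11], np.float64(0.0231)) ([-0.49, -0.37, 2.57, 1.44, 0.65, -0.32], np.float64(0.0)) ([-0.32, -0.08, 2.35, 1.65, 0.51, -0.45], np.float64(0.0)) (array([-0.034,  0.011,  0.662]), array([-0.093,  0.03 ,  0.589]), array([ 0.375, -0.045,  0.196]))
0.45 ([-0.72, -0.53, 2.58, 1.18, 1.01, -0.24], np.float64(0.0031)) ([-0.56, -0.29, 2.52, 1.37, 0.82, -0.41], np.float64(0.0)) ([-0.38, -0.04, 2.31, 1.51, 0.68, -0.45], np.float64(0.0)) (array([-0.016,  0.006,  0.663]), array([-0.073,  0.029,  0.59 ]), array([ 0.387, -0.077,  0.196]))
0.6 ([-0.76, -0.42, 2.51, 1.15, 1.14, -0.37], np.float64(0.0)) ([-0.6, -0.2, 2.45, 1.29, 0.97, -0.48], np.float64(0.0)) ([-0.43, 0.02, 2.26, 1.4, 0.83, -0.48], np.float64(0.0)) (array([ 0.006, -0.003,  0.664]), array([-0.05 ,  0.023,  0.59 ]), array([ 0.404, -0.106,  0.196]))
```

```bash
python3 - <<'E'
from kin import *
s,p0,R0=cur(); q=np.array(s['joint_pos'])
for p,phi in(((.46,-.24,.21),.1),((.49,-.03,.13),.45),((.50,.0236,.06),.45),((.57,.022,.058),.45),((.59,.0215,.058),.45)):
    R=orient(phi,np.radians(32),-1); q,e=ik(np.array(p),R,q); print(p,q.round(2),round(e,4),delta(p,R,p0,R0)); p0=np.array(p); R0=R
E
```

```text
(0.46, -0.24, 0.21) [-1.05 -0.54  2.38  1.07  1.08 -0.02] 0.0 ([0.83, -15.61, -9.47], [0.34, -0.003, -0.212])
(0.49, -0.03, 0.13) [-0.66 -0.52  2.51  1.16  0.97 -0.16] 0.0 ([-4.09, -20.6, 8.55], [0.297, 0.0, -0.185])
(0.5, 0.0236, 0.06) [-0.49 -0.32  2.53  1.39  0.77 -0.38] 0.0 ([-4.22, -4.39, 6.45], [0.0, 0.0, 0.0])
(0.57, 0.022, 0.058) [-0.4  -0.09  2.36  1.49  0.7  -0.44] 0.0 ([3.13, 3.19, 5.39], [0.0, 0.0, 0.0])
(0.59, 0.0215, 0.058) [-0.38 -0.04  2.31  1.51  0.68 -0.45] 0.0 ([0.94, 0.91, 1.51], [0.0, 0.0, 0.0])
```

Request:
send_rows([
  {"translation":[1.5,-2,-1.6],"delta_rot":[0.05,0,-0.03],"jaw":4.5},
  {"translation":[2,-5,-3],"delta_rot":[0.11,0,-0.07],"jaw":4.5},
  {"translation":[2,-8,-5],"delta_rot":[0.17,0,-0.11],"jaw":4.5},
  {"translation":[1.5,-11,-7],"delta_rot":[0.23,0,-0.14],"jaw":4.5},
  {"translation":[1.2,-13.5,-8.3],"delta_rot":[0.29,0,-0.18],"jaw":4.5},
  {"translation":[0.8,-15.6,-9.5],"delta_rot":[0.34,-0.003,-0.212],"jaw":4.5},
  {"translation":[0.8,-15.6,-9.5],"delta_rot":[0.34,-0.003,-0.212],"jaw":4.5},
  {"translation":[0.8,-15.6,-9.5],"delta_rot":[0.34,-0.003,-0.212],"jaw":4.5},
])

```text
time: 7.4
tool_pos: [0.4592, -0.2395, 0.2076]
tool_rot: [-0.025, 0.874, 0.042, 0.484]
contact_force: [-0.0, -0.1, -1.7]
gripper_width: 0.564
grasp_force: 62.5
```

Request:
send_rows([
  {"translation":[-0.5,-3,1],"delta_rot":[0.05,0,-0.03],"jaw":4.5},
  {"translation":[-1,-6.5,2.5],"delta_rot":[0.1,0,-0.06],"jaw":4.5},
  {"translation":[-2,-10,4],"delta_rot":[0.15,0,-0.09],"jaw":4.5},
  {"translation":[-2.7,-13.5,5.5],"delta_rot":[0.2,0,-0.125],"jaw":4.5},
  {"translation":[-3.4,-17,7],"delta_rot":[0.25,0,-0.155],"jaw":4.5},
  {"translation":[-4.1,-20.6,8.5],"delta_rot":[0.297,0,-0.185],"jaw":4.5},
  {"translation":[-4.1,-20.6,8.5],"delta_rot":[0.297,0,-0.185],"jaw":4.5},
  {"translation":[-4.1,-20.6,8.5],"delta_rot":[0.297,0,-0.185],"jaw":4.5},
])

```text
time: 8.2
tool_pos: [0.4889, -0.0289, 0.1285]
tool_rot: [-0.11, 0.853, 0.194, 0.472]
contact_force: [0.5, 0.0, -2.1]
gripper_width: 0.563
grasp_force: 62.7
```

```bash
python3 - <<'E'
from h import *
go((.50,.0236,.06),.45,32,-1)
f=grab('side'); cv2.imwrite('pics/s2.png',cv2.resize(f['pixels'][100:300,100:400],None,fx=2.5,fy=2.5))
E
```

```text
t 8.2 pos [ 0.4889 -0.0289  0.1285] z [ 0.762  0.371 -0.53 ] y [ 0.435 -0.901 -0.005] q [-0.657 -0.518  2.515  1.164  0.974 -0.159] F [ 0.5  0.  -2.1] w 0.563 62.7
  MOVE [-4.08, -4.21, 6.43] [-0.003, 0.0, -0.005]
```

View pics/s2.png

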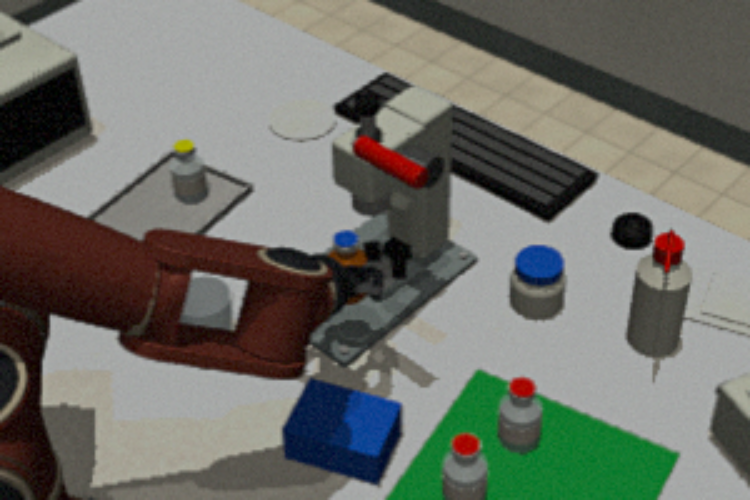

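The side view shows the bottle held upright in front of the press, with its blue cap at crop (345,238). The lever is up and red at (390,160), and the tip box and clear bottles have not been disturbed.

Request:
send_rows([
  {"translation":[-0.5,-1,1],"delta_rot":[0,0,0],"jaw":4.5},
  {"translation":[-1.2,-2,2],"delta_rot":[0,0,0],"jaw":4.5},
  {"translation":[-2,-3,3.2],"delta_rot":[0,0,0],"jaw":4.5},
  {"translation":[-3,-4,4.6],"delta_rot":[0,0,0],"jaw":4.5},
  {"translation":[-3.6,-4.2,5.6],"delta_rot":[0,0,0],"jaw":4.5},
  {"translation":[-4.1,-4.2,6.4],"delta_rot":[0,0,0],"jaw":4.5},
  {"translation":[-4.1,-4.2,6.4],"delta_rot":[0,0,0],"jaw":4.5},
  {"translation":[-4.1,-4.2,6.4],"delta_rot":[0,0,0],"jaw":4.5},
])

```text
time: 9.05
tool_pos: [0.5005, 0.0217, 0.0616]
tool_rot: [-0.109, 0.853, 0.193, 0.473]
contact_force: [0.1, -0.5, -0.5]
gripper_width: 0.558
grasp_force: 62.8
```

```bash
python3 - <<'E'
from h import *
go((.583,.0217,.058),.45,32,-1)
f=grab('wrist'); cv2.imwrite('pics/w2.png',f['pixels'])
hsv=cv2.cvtColor(f['pixels'],cv2.COLOR_BGR2HSV); m=cv2.inRange(hsv,(100,150,60),(130,255,255))
n,l,st,c=cv2.connectedComponentsWithStats(m)
z=state()['tool_pos'][2]+.0469
for i in range(1,n):
    if st[i,4]>60: print(c[i],st[i],onz(f,c[i],z))
E
```

```text
t 9.05 pos [0.5005 0.0217 0.0616] z [ 0.764  0.369 -0.529] y [ 0.433 -0.901 -0.003] q [-0.495 -0.32   2.53   1.387  0.774 -0.374] F [ 0.1 -0.5 -0.5] w 0.558 62.8
  MOVE [3.64, 3.57, 6.49] [0.0, -0.001, -0.004]
[261.12900744 200.38650936] [ 222  170   79   62 3899] [[0.50091655 0.02236718 0.1087302 ]]
```

View pics/w2.png

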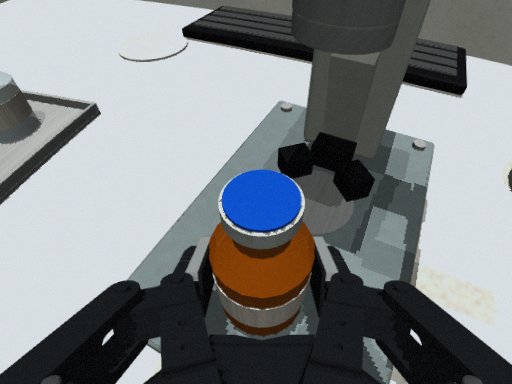

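The wrist view shows the cap at (261,200), directly over the TCP. The V blocks are at (295,160) and (353,180), with the nest disc near (320,205) ahead of them. I'll check the V stop position from this image.

```bash
python3 - <<'E'
from h import *
f=grab('wrist'); im=f['pixels']
m=(im.max(2)<45).astype(np.uint8); m[:125]=0; m[215:]=0; m[:,:270]=0; m[:,385:]=0
n,l,st,c=cv2.connectedComponentsWithStats(m); i=1+st[1:,4].argmax(); print(st[i],c[i])
P=cloud(f); g=(l==i)&(f['range_z']>0); Q=P[g]
Q=Q[(Q[:,2]>.027)&(Q[:,2]<.037)]
u=np.array([np.cos(-.023),np.sin(-.023)]);v=np.array([-u[1],u[0]]); o=np.array([.59,.0215])
X=(Q[:,:2]-o)@u;Y=(Q[:,:2]-o)@v
print(len(Q),'zmed',np.median(Q[:,2]),'x',np.percentile(X,[1,50,99]),'y',np.percentile(Y,[1,50,99]))
E
```

```text
[ 278  132   97   70 3466] [328.57559146 164.2541835 ]
2138 zmed 0.03137924066297963 x [0.01276258 0.03208923 0.06277004] y [-0.03682707 -0.00132146  0.03803246]
```

Request:
send_rows([
  {"translation":[0.6,0.6,1.1],"delta_rot":[0,0,0],"jaw":4.5},
  {"translation":[1.2,1.2,2.2],"delta_rot":[0,0,0],"jaw":4.5},
  {"translation":[1.8,1.8,3.3],"delta_rot":[0,0,0],"jaw":4.5},
  {"translation":[2.4,2.4,4.3],"delta_rot":[0,0,0],"jaw":4.5},
  {"translation":[3,3,5.4],"delta_rot":[0,0,0],"jaw":4.5},
  {"translation":[3.6,3.55,6.5],"delta_rot":[0,0,0],"jaw":4.5},
  {"translation":[3.6,3.55,6.5],"delta_rot":[0,0,0],"jaw":4.5},
  {"translation":[3.6,3.55,6.5],"delta_rot":[0,0,0],"jaw":4.5},
])

```text
time: 9.95
tool_pos: [0.5822, 0.023, 0.0574]
tool_rot: [-0.109, 0.852, 0.194, 0.473]
contact_force: [-0.4, -0.7, -0.2]
gripper_width: 0.565
grasp_force: 62.8
```

```bash
python3 - <<'E'
from h import *
go((.592,.0217,.057),.45,32,-1)
E
```

```text
t 9.95 pos [0.5822 0.023  0.0574] z [ 0.764  0.37  -0.529] y [ 0.435 -0.901 -0.003] q [-0.389 -0.06   2.33   1.507  0.686 -0.448] F [-0.4 -0.7 -0.2] w 0.565 62.8
  MOVE [0.4, 0.55, 0.72] [-0.001, -0.001, -0.003]
```

Now creep forward with a few mm more and watch the force.

Request:
send_rows([
  {"translation":[0.1,0.15,0.18],"delta_rot":[0,0,0],"jaw":4.5},
  {"translation":[0.2,0.28,0.36],"delta_rot":[0,0,0],"jaw":4.5},
  {"translation":[0.3,0.42,0.54],"delta_rot":[0,0,0],"jaw":4.5},
  {"translation":[0.35,0.48,0.64],"delta_rot":[0,0,0],"jaw":4.5},
  {"translation":[0.4,0.55,0.72],"delta_rot":[0,0,0],"jaw":4.5},
  {"translation":[0.4,0.55,0.72],"delta_rot":[0,0,0],"jaw":4.5},
  {"translation":[0.4,0.55,0.72],"delta_rot":[0,0,0],"jaw":4.5},
  {"translation":[0.4,0.55,0.72],"delta_rot":[0,0,0],"jaw":4.5},
])

```text
time: 10.75
tool_pos: [0.5911, 0.0217, 0.0559]
tool_rot: [-0.11, 0.853, 0.194, 0.472]
contact_force: [-13.3, -5.6, 6.4]
gripper_width: 0.56
grasp_force: 64.3
```

```bash
python3 - <<'E'
from h import *
go((.594,.0217,.0552),.45,32,-1)
E
```

```text
t 10.75 pos [0.5911 0.0217 0.0559] z [ 0.763  0.37  -0.53 ] y [ 0.434 -0.901 -0.004] q [-0.383 -0.033  2.308  1.513  0.681 -0.451] F [-13.3  -5.6   6.4] w 0.56 64.3
  MOVE [0.08, 0.13, 0.26] [-0.002, 0.0, -0.004]
```

Request:
send_rows([
  {"translation":[-0.05,0.05,0.01],"delta_rot":[0,0,0],"jaw":4.5},
  {"translation":[-0.05,0.05,0.01],"delta_rot":[0,0,0],"jaw":4.5},
  {"translation":[-0.05,0.05,0.01],"delta_rot":[0,0,0],"jaw":4.8},
  {"translation":[-0.05,0.05,0.01],"delta_rot":[0,0,0],"jaw":5.2},
  {"translation":[-0.05,0.05,0.01],"delta_rot":[0,0,0],"jaw":5.7},
  {"translation":[-0.05,0.05,0.01],"delta_rot":[0,0,0],"jaw":6.4},
  {"translation":[-0.05,0.05,0.01],"delta_rot":[0,0,0],"jaw":7.2},
  {"translation":[-0.05,0.05,0.01],"delta_rot":[0,0,0],"jaw":7.5},
])

```text
time: 11.55
tool_pos: [0.5921, 0.0215, 0.0561]
tool_rot: [-0.11, 0.853, 0.194, 0.473]
contact_force: [-0.9, -0.2, 0.3]
gripper_width: 0.881
grasp_force: 0.0
```

```bash
python3 - <<'E'
from h import *
go((.591,.0215,.0555),.45,32,-1)
f=grab('wrist'); cv2.imwrite('pics/w3.png',f['pixels'])
hsv=cv2.cvtColor(f['pixels'],cv2.COLOR_BGR2HSV); m=cv2.inRange(hsv,(100,150,60),(130,255,255))
n,l,st,c=cv2.connectedComponentsWithStats(m)
for i in range(1,n):
    if st[i,4]>60: print(c[i],st[i],onz(f,c[i],.102))
E
```

```text
t 11.55 pos [0.5921 0.0215 0.0561] z [ 0.763  0.371 -0.529] y [ 0.435 -0.9   -0.004] q [-0.383 -0.031  2.305  1.515  0.682 -0.453] F [-0.9 -0.2  0.3] w 0.881 0.0
  MOVE [-0.11, -0.05, -0.05] [-0.002, -0.001, -0.003]
[260.00703235 208.94964838] [ 221  183   79   55 3555] [[0.58965893 0.0212149  0.102     ]]
```

```bash
python3 - <<'E'
from kin import *
s,p0,R0=cur(); q=np.array(s['joint_pos'])
for p,phi,tau in(((.523,-.011,.098),.45,32),((.44,-.12,.22),.3,50),((.47,-.22,.37),.2,75),((.496,-.105,.40),.1,90),((.496,-.105,.354),.1,90),((.45,-.105,.24),.1,90),((.475,-.105,.154),.1,90)):
    R=orient(phi,np.radians(tau),-1); q,e=ik(np.array(p),R,q); print(p,q.round(2),round(e,4),delta(p,R,p0,R0)); p0=np.array(p); R0=R
E
```

```text
(0.523, -0.011, 0.098) [-0.55 -0.33  2.46  1.29  0.84 -0.28] 0.0 ([-0.48, -0.09, -8.69], [-0.002, -0.001, -0.003])
(0.44, -0.12, 0.22) [-0.78 -0.74  2.37  0.65  1.22  0.35] 0.0 ([3.87, 6.2, -16.82], [-0.114, -0.314, 0.099])
(0.47, -0.22, 0.37) [-0.69 -0.38  1.81  0.2   1.55  0.7 ] 0.0 ([9.57, 10.44, -11.55], [-0.047, -0.436, 0.089])
(0.496, -0.105, 0.4) [-0.36 -0.28  1.66 -0.    1.75  1.12] 0.0 ([5.44, -10.75, -1.65], [-0.013, -0.262, 0.099])
(0.496, -0.105, 0.354) [-0.36 -0.27  1.74 -0.    1.68  1.12] 0.0 ([-0.0, -0.0, 4.6], [0.0, 0.0, 0.0])
(0.45, -0.105, 0.24) [-0.39 -0.35  1.98 -0.    1.51  1.08] 0.0 ([-4.58, -0.46, 11.4], [0.0, 0.0, 0.0])
(0.475, -0.105, 0.154) [-0.37 -0.21  2.02  0.    1.34  1.1 ] 0.0 ([2.49, 0.25, 8.6], [0.0, 0.0, 0.0])
```

Request:
send_rows([
  {"translation":[0,0,-0.5],"delta_rot":[0,0,0],"jaw":8},
  {"translation":[0,0,-1.2],"delta_rot":[0,0,0],"jaw":8.3},
  {"translation":[0,0,-2.2],"delta_rot":[0,0,0],"jaw":8.5},
  {"translation":[0,0,-3.5],"delta_rot":[0,0,0],"jaw":8.5},
  {"translation":[0,0,-5],"delta_rot":[0,0,0],"jaw":8.5},
  {"translation":[0,0,-7],"delta_rot":[0,0,0],"jaw":8.5},
  {"translation":[0,0,-8.7],"delta_rot":[0,0,0],"jaw":8.5},
  {"translation":[0,0,-8.7],"delta_rot":[0,0,0],"jaw":8.5},
])

```text
time: 12.4
tool_pos: [0.5252, -0.0119, 0.1033]
tool_rot: [-0.108, 0.852, 0.194, 0.474]
contact_force: [0.8, -0.1, 0.2]
gripper_width: 0.997
grasp_force: 0.0
```

```bash
python3 - <<'E'
from h import *
go((.44,-.12,.22),.3,50,-1)
f=grab('wrist'); cv2.imwrite('pics/w4.png',f['pixels'])
hsv=cv2.cvtColor(f['pixels'],cv2.COLOR_BGR2HSV); m=cv2.inRange(hsv,(100,150,60),(130,255,255))
n,l,st,c=cv2.connectedComponentsWithStats(m)
for i in range(1,n):
    if st[i,4]>60: print(c[i],st[i],onz(f,c[i],.102))
E
```

```text
t 12.4 pos [ 0.5252 -0.0119  0.1033] z [ 0.765  0.368 -0.528] y [ 0.433 -0.901 -0.001] q [-0.548 -0.336  2.45   1.28   0.84  -0.261] F [ 0.8 -0.1  0.2] w 0.997 0.0
  MOVE [3.39, 6.04, -16.67] [-0.113, -0.316, 0.097]
[259.10178571 162.04464286] [ 237  147   45   31 1120] [[0.59112646 0.02194551 0.102     ]]
[504.42948718 166.34615385] [494 150  18  39 468] [[ 0.66123805 -0.13026796  0.102     ]]
```

View pics/w4.png

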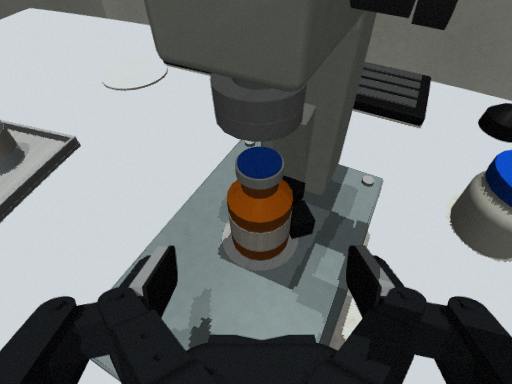

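The bottle stands upright on the nest disc under the bell, with its cap at (259,162) and position (0.591,0.022). Next I'll go to the lever.

Request:
send_rows([
  {"translation":[0.5,1,-3],"delta_rot":[-0.02,-0.05,0.02],"jaw":8.5},
  {"translation":[1,2,-6],"delta_rot":[-0.04,-0.1,0.035],"jaw":7},
  {"translation":[1.6,3,-9],"delta_rot":[-0.06,-0.16,0.05],"jaw":5},
  {"translation":[2.3,4.2,-12],"delta_rot":[-0.08,-0.22,0.07],"jaw":3},
  {"translation":[3,5.2,-14.8],"delta_rot":[-0.1,-0.28,0.085],"jaw":1},
  {"translation":[3.4,6,-16.7],"delta_rot":[-0.113,-0.316,0.097],"jaw":0},
  {"translation":[3.4,6,-16.7],"delta_rot":[-0.113,-0.316,0.097],"jaw":0},
  {"translation":[3.4,6,-16.7],"delta_rot":[-0.113,-0.316,0.097],"jaw":0},
])

```text
time: 13.25
tool_pos: [0.4407, -0.1185, 0.2183]
tool_rot: [-0.053, 0.929, 0.141, 0.337]
contact_force: [-0.9, 0.1, -0.3]
gripper_width: 0.003
grasp_force: 0.0
```

Request:
send_rows([
  {"translation":[2,2,-1.9],"delta_rot":[-0.008,-0.07,0.015],"jaw":0},
  {"translation":[4,4.2,-4.2],"delta_rot":[-0.016,-0.15,0.03],"jaw":0},
  {"translation":[6,6.3,-6.8],"delta_rot":[-0.024,-0.23,0.045],"jaw":0},
  {"translation":[8,8.4,-9.2],"delta_rot":[-0.035,-0.32,0.065],"jaw":0},
  {"translation":[9.6,10.4,-11.6],"delta_rot":[-0.047,-0.4,0.08],"jaw":0},
  {"translation":[9.6,10.4,-11.6],"delta_rot":[-0.047,-0.436,0.089],"jaw":0},
  {"translation":[9.6,10.4,-11.6],"delta_rot":[-0.047,-0.436,0.089],"jaw":0},
  {"translation":[9.6,10.4,-11.6],"delta_rot":[-0.047,-0.436,0.089],"jaw":0},
])

```text
time: 14.05
tool_pos: [0.4708, -0.2178, 0.3661]
tool_rot: [-0.016, 0.987, 0.101, 0.127]
contact_force: [0.2, 0.2, -0.5]
gripper_width: 0.003
grasp_force: 0.0
```

```bash
python3 - <<'E'
from h import *
go((.496,-.105,.40),.1,90,-1)
E
```

```text
t 14.05 pos [ 0.4708 -0.2178  0.3661] z [ 0.248  0.057 -0.967] y [ 0.202 -0.979 -0.006] q [-0.682 -0.375  1.809  0.202  1.547  0.698] F [ 0.2  0.2 -0.5] w 0.003 0.0
  MOVE [5.44, -10.55, -2.0] [-0.019, -0.257, 0.102]
```

Request:
send_rows([
  {"translation":[2,-1,-2],"delta_rot":[-0.005,-0.08,0.03],"jaw":0},
  {"translation":[4,-3,-2],"delta_rot":[-0.01,-0.16,0.06],"jaw":0},
  {"translation":[5,-6,-2],"delta_rot":[-0.015,-0.22,0.09],"jaw":0},
  {"translation":[5.4,-8.5,-2],"delta_rot":[-0.019,-0.257,0.102],"jaw":0},
  {"translation":[5.4,-10.5,-2],"delta_rot":[-0.019,-0.257,0.102],"jaw":0},
  {"translation":[5.4,-10.5,-2],"delta_rot":[-0.019,-0.257,0.102],"jaw":0},
  {"translation":[5.4,-10.5,-2],"delta_rot":[-0.019,-0.257,0.102],"jaw":0},
  {"translation":[5.4,-10.5,-2],"delta_rot":[-0.019,-0.257,0.102],"jaw":0},
])

```text
time: 14.85
tool_pos: [0.4954, -0.1072, 0.4017]
tool_rot: [0.002, 0.999, 0.049, 0.001]
contact_force: [-1.1, -0.9, -1.0]
gripper_width: -0.0
grasp_force: 0.0
```

```bash
python3 - <<'E'
from h import *
go((.493,-.105,.353),.1,90,-1)
s,p0,R0=cur(); R=orient(.1,np.pi/2,-1)
# arc table relative to TCP above lever-up contact, in that pose's tool axes
o=np.array([.5905,.0217]);u=np.array([np.cos(-.023),np.sin(-.023)]);v=np.array([-u[1],u[0]])
for a in np.arange(0,1.30,.1):
    th=np.radians(42)-a; x=.035-.17*np.cos(th); z=.21+.17*np.sin(th)
    xy=o+x*u-.128*v; p=np.r_[xy,z+.013+.014]
    print(round(a,2),p.round(4),delta(p,R,np.r_[.493,-.105,.353],R)[0])
E
```

```text
t 14.85 pos [ 0.4954 -0.1072  0.4017] z [ 0.002 -0.003 -1.   ] y [ 0.098 -0.995  0.003] q [-0.359 -0.276  1.661 -0.002  1.755  1.114] F [-1.1 -0.9 -1. ] w -0.0 0.0
  MOVE [-0.23, -0.26, 4.87] [0.003, -0.001, -0.002]
0.0 [ 0.4962 -0.1042  0.3508] [0.33, -0.05, 0.22]
0.1 [ 0.4855 -0.1039  0.3376] [-0.73, -0.18, 1.54]
0.2 [ 0.4762 -0.1037  0.3234] [-1.66, -0.3, 2.96]
0.3 [ 0.4683 -0.1035  0.3083] [-2.44, -0.39, 4.47]
0.4 [ 0.4619 -0.1034  0.2926] [-3.08, -0.47, 6.04]
0.5 [ 0.4572 -0.1033  0.2763] [-3.55, -0.53, 7.67]
0.6 [ 0.4541 -0.1032  0.2595] [-3.85, -0.57, 9.35]
0.7 [ 0.4527 -0.1032  0.2426] [-3.99, -0.59, 11.04]
0.8 [ 0.453  -0.1032  0.2256] [-3.96, -0.58, 12.74]
0.9 [ 0.455  -0.1032  0.2087] [-3.77, -0.56, 14.43]
1.0 [ 0.4586 -0.1033  0.1922] [-3.4, -0.51, 16.08]
1.1 [ 0.4639 -0.1034  0.176 ] [-2.88, -0.45, 17.7]
1.2 [ 0.4708 -0.1036  0.1605] [-2.2, -0.36, 19.25]
```

Request:
send_rows([
  {"translation":[0.1,-0.3,2.5],"delta_rot":[0,0,0],"jaw":0},
  {"translation":[0.1,-0.3,4.6],"delta_rot":[0,0,0],"jaw":0},
  {"translation":[-0.2,-0.35,5.6],"delta_rot":[0,0,0],"jaw":0},
  {"translation":[-0.95,-0.4,6.4],"delta_rot":[0,0,0],"jaw":0},
  {"translation":[-1.9,-0.5,7.8],"delta_rot":[0,0,0],"jaw":0},
  {"translation":[-2.7,-0.6,9.3],"delta_rot":[0,0,0],"jaw":0},
  {"translation":[-3.3,-0.7,10.9],"delta_rot":[0,0,0],"jaw":0},
  {"translation":[-3.8,-0.75,12.5],"delta_rot":[0,0,0],"jaw":0},
])

```text
time: 15.65
tool_pos: [0.4565, -0.1043, 0.2804]
tool_rot: [0.002, 0.999, 0.048, 0.001]
contact_force: [-7.1, 1.5, 11.4]
gripper_width: -0.003
grasp_force: 5.6
```

```bash
python3 - <<'E'
from h import *
go((.4541,-.104,.2595),.1,90,-1)
f=grab('side'); im=f['pixels']; cv2.imwrite('pics/s5.png',cv2.resize(im[100:250,180:400],None,fx=3,fy=3))
E
```

```text
t 15.65 pos [ 0.4565 -0.1043  0.2804] z [ 0.002 -0.005 -1.   ] y [ 0.097 -0.995  0.005] q [-0.382 -0.357  1.921 -0.004  1.574  1.092] F [-7.1  1.5 11.4] w -0.003 5.6
  MOVE [-0.24, -0.06, 2.09] [0.005, -0.002, -0.003]
```

View pics/s5.png

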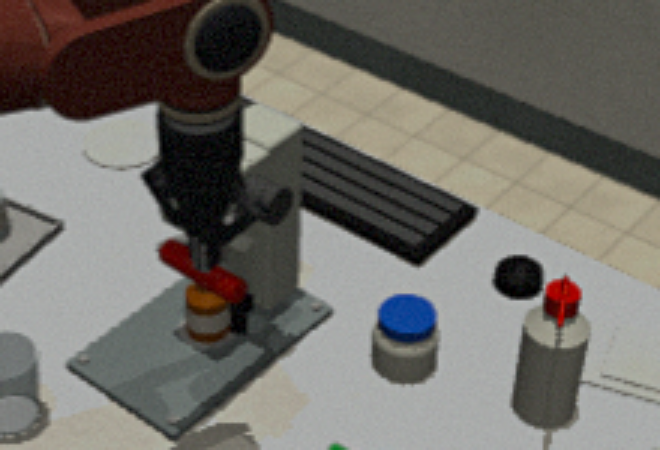

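The side view shows the closed fingertips on top of the red bar at crop (205,265). The lever is part-way down and the bottle still stands in the nest at (208,312).

Request:
send_rows([
  {"translation":[-0.3,0,1.7],"delta_rot":[0,0,0],"jaw":0},
  {"translation":[-0.45,0,3.4],"delta_rot":[0,0,0],"jaw":0},
  {"translation":[-0.4,0,5.1],"delta_rot":[0,0,0],"jaw":0},
  {"translation":[-0.2,0,6.8],"delta_rot":[0,0,0],"jaw":0},
  {"translation":[0.15,0,8.4],"delta_rot":[0,0,0],"jaw":0},
  {"translation":[0.65,0,10],"delta_rot":[0,0,0],"jaw":0},
  {"translation":[1.2,0,11.3],"delta_rot":[0,0,0],"jaw":0},
  {"translation":[1.4,0,11.7],"delta_rot":[0,0,0],"jaw":0},
])

```text
time: 16.5
tool_pos: [0.4714, -0.1044, 0.1612]
tool_rot: [0.003, 0.999, 0.049, 0.0]
contact_force: [-7.0, -2.5, 9.5]
gripper_width: 0.002
grasp_force: 4.5
```

```bash
python3 - <<'E'
from h import *
go((.476,-.104,.150),.1,90,-1)
f=grab('side'); P=cloud(f); hsv=cv2.cvtColor(f['pixels'],cv2.COLOR_BGR2HSV); m=cv2.inRange(hsv,(0,170,60),(6,255,255))
n,l,st,c=cv2.connectedComponentsWithStats(m)
for i in range(1,n):
    if st[i,4]>40 and 200<c[i][0]<300: q=P[l==i]; print(c[i],st[i,4],np.percentile(q,[2,50,98],axis=0).round(3))
E
```

```text
t 16.5 pos [ 0.4714 -0.1044  0.1612] z [ 0.    -0.006 -1.   ] y [ 0.097 -0.995  0.006] q [-0.369 -0.231  2.022 -0.006  1.348  1.106] F [-7.  -2.5  9.5] w 0.002 4.5
  MOVE [0.46, -0.0, 1.12] [0.006, 0.0, -0.003]
[250.33333333 217.86524823] 141 [[ 0.457 -0.144  0.133]
 [ 0.463 -0.105  0.143]
 [ 0.476 -0.055  0.15 ]]
[285.703125 277.4375  ] 64 [[ 0.377 -0.31   0.089]
 [ 0.388 -0.297  0.094]
 [ 0.403 -0.285  0.098]]
```

Request:
send_rows([
  {"translation":[0.3,0,0.5],"delta_rot":[0,0,0],"jaw":0},
  {"translation":[0.45,0,0.8],"delta_rot":[0,0,0],"jaw":0},
  {"translation":[0.5,0,1.1],"delta_rot":[0,0,0],"jaw":0},
  {"translation":[0.5,0,1.3],"delta_rot":[0,0,0],"jaw":0},
  {"translation":[0.5,0,1.3],"delta_rot":[0,0,0],"jaw":0},
  {"translation":[0.5,0,1.3],"delta_rot":[0,0,0],"jaw":0},
  {"translation":[0.5,0,1.3],"delta_rot":[0,0,0],"jaw":0},
  {"translation":[0.5,0,1.3],"delta_rot":[0,0,0],"jaw":0},
])

```text
time: 17.35
tool_pos: [0.4771, -0.1042, 0.1523]
tool_rot: [0.003, 0.999, 0.049, 0.001]
contact_force: [-10.2, -0.4, 20.8]
gripper_width: 0.005
grasp_force: 10.4
```

```bash
python3 - <<'E'
from h import *
go((.476,-.104,.150),.1,90,-1)
E
```

```text
t 17.35 pos [ 0.4771 -0.1042  0.1523] z [ 0.002 -0.007 -1.   ] y [ 0.097 -0.995  0.007] q [-0.365 -0.208  2.018 -0.006  1.327  1.11 ] F [-10.2  -0.4  20.8] w 0.005 10.4
  MOVE [-0.11, -0.03, 0.23] [0.007, -0.002, -0.003]
```

Request:
send_rows([
  {"translation":[0,0,0.5],"delta_rot":[0,0,0],"jaw":0},
  {"translation":[0,0,0.5],"delta_rot":[0,0,0],"jaw":0},
  {"translation":[0,0,0.5],"delta_rot":[0,0,0],"jaw":0},
  {"translation":[0,0,0.5],"delta_rot":[0,0,0],"jaw":0},
  {"translation":[0,0,0.5],"delta_rot":[0,0,0],"jaw":0},
  {"translation":[0,0,0.5],"delta_rot":[0,0,0],"jaw":0},
  {"translation":[0,0,0.5],"delta_rot":[0,0,0],"jaw":0},
  {"translation":[0,0,0.5],"delta_rot":[0,0,0],"jaw":0},
])

```text
time: 18.15
tool_pos: [0.4776, -0.1043, 0.1514]
tool_rot: [0.003, 0.999, 0.049, 0.001]
contact_force: [-22.2, 3.7, 41.4]
gripper_width: 0.002
grasp_force: 20.3
```

Request:
send_rows([
  {"translation":[-1,0,-2.7],"delta_rot":[0,0,0],"jaw":0},
  {"translation":[-1.6,0,-4.5],"delta_rot":[0,0,0],"jaw":0},
  {"translation":[-2,0,-6.1],"delta_rot":[0,0,0],"jaw":0},
  {"translation":[-2.15,0,-7.8],"delta_rot":[0,0,0],"jaw":0},
  {"translation":[-2.2,0,-9.5],"delta_rot":[0,0,0],"jaw":0},
  {"translation":[-2.05,0,-11.2],"delta_rot":[0,0,0],"jaw":0},
  {"translation":[-1.75,0,-12.9],"delta_rot":[0,0,0],"jaw":0},
  {"translation":[-1.3,0,-14.5],"delta_rot":[0,0,0],"jaw":0},
])

```text
time: 18.95
tool_pos: [0.4638, -0.1033, 0.2889]
tool_rot: [0.002, 0.999, 0.049, 0.001]
contact_force: [1.7, -1.2, 1.1]
gripper_width: -0.001
grasp_force: 0.9
```

Request:
send_rows([
  {"translation":[0.6,0,-1.7],"delta_rot":[0,0,0],"jaw":0},
  {"translation":[1.4,0,-3.3],"delta_rot":[0,0,0],"jaw":0},
  {"translation":[2.3,0,-4.9],"delta_rot":[0,0,0],"jaw":0},
  {"translation":[3,0,-7],"delta_rot":[0,0,0],"jaw":0},
  {"translation":[3,0,-10],"delta_rot":[0,0,0],"jaw":0},
  {"translation":[3,0,-11],"delta_rot":[0,0,0],"jaw":0},
  {"translation":[3,0,-11],"delta_rot":[0,0,0],"jaw":0},
  {"translation":[3,0,-11],"delta_rot":[0,0,0],"jaw":0},
])

```text
time: 19.75
tool_pos: [0.4928, -0.0993, 0.3961]
tool_rot: [0.001, 0.999, 0.049, 0.0]
contact_force: [-1.0, 0.7, 0.5]
gripper_width: -0.002
grasp_force: 0.0
```

```bash
python3 - <<'E'
from h import *
go((.47,-.22,.38),.2,75,-1)
f=grab('side'); P=cloud(f); cv2.imwrite('pics/s6.png',cv2.resize(f['pixels'][100:250,180:400],None,fx=3,fy=3)); hsv=cv2.cvtColor(f['pixels'],cv2.COLOR_BGR2HSV); m=cv2.inRange(hsv,(0,170,60),(6,255,255))
n,l,st,c=cv2.connectedComponentsWithStats(m)
for i in range(1,n):
    if st[i,4]>40 and 200<c[i][0]<300: q=P[l==i]; print(c[i],st[i,4],np.percentile(q,[2,50,98],axis=0).round(3))
E
```

```text
t 19.75 pos [ 0.4928 -0.0993  0.3961] z [ 0.    -0.003 -1.   ] y [ 0.098 -0.995  0.003] q [-0.346 -0.286  1.677 -0.002  1.749  1.126] F [-1.   0.7  0.5] w -0.002 0.0
  MOVE [-3.46, 11.79, 1.64] [0.016, 0.262, -0.101]
[249.77272727  40.74242424] 66 [[ 0.446 -0.15   0.685]
 [ 0.467 -0.113  0.698]
 [ 0.483 -0.081  0.705]]
[255.97368421 164.05263158] 190 [[ 0.482 -0.147  0.322]
 [ 0.491 -0.107  0.333]
 [ 0.502 -0.055  0.339]]
[285.82258065 277.46774194] 62 [[ 0.376 -0.311  0.089]
 [ 0.389 -0.298  0.094]
 [ 0.401 -0.286  0.097]]
```

View pics/s6.png

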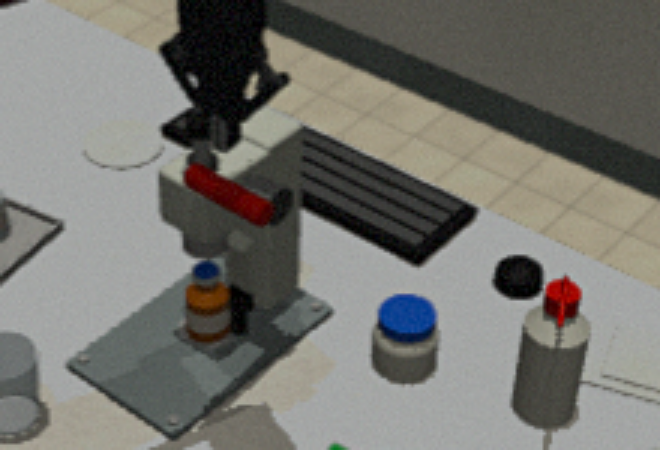

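The lever is back up, with the bar at crop (230,195) and a measured top height of about 0.337. The bell is raised and the bottle stands upright in the nest at (208,305). Next I'll go back in for the bottle.

Request:
send_rows([
  {"translation":[-0.5,2.5,0],"delta_rot":[0.003,0.05,-0.02],"jaw":0},
  {"translation":[-1.2,5.5,0],"delta_rot":[0.006,0.1,-0.04],"jaw":0},
  {"translation":[-2,8.5,0.5],"delta_rot":[0.01,0.16,-0.06],"jaw":0},
  {"translation":[-3,11,1],"delta_rot":[0.014,0.22,-0.085],"jaw":0},
  {"translation":[-3.5,11.8,1.6],"delta_rot":[0.016,0.262,-0.101],"jaw":0},
  {"translation":[-3.5,11.8,1.6],"delta_rot":[0.016,0.262,-0.101],"jaw":0},
  {"translation":[-3.5,11.8,1.6],"delta_rot":[0.016,0.262,-0.101],"jaw":0},
  {"translation":[-3.5,11.8,1.6],"delta_rot":[0.016,0.262,-0.101],"jaw":0},
])

```text
time: 20.6
tool_pos: [0.4703, -0.2196, 0.3819]
tool_rot: [-0.013, 0.986, 0.1, 0.131]
contact_force: [-1.2, -0.5, 0.0]
gripper_width: -0.003
grasp_force: 0.0
```

```bash
python3 - <<'E'
from kin import *
go((.44,-.12,.22),.3,50,-1)
p0=np.array((.44,-.12,.22));R0=orient(.3,np.radians(50),-1); q=np.array([-.78,-.74,2.37,.65,1.22,.35])
for p,phi,tau in(((.523,-.011,.105),.45,32),((.5905,.0217,.0552),.45,32)):
    R=orient(phi,np.radians(tau),-1); q,e=ik(np.array(p),R,q); print(p,q.round(2),round(e,4),delta(p,R,p0,R0)); p0=np.array(p); R0=R
E
```

```text
t 20.6 pos [ 0.4703 -0.2196  0.3819] z [ 0.255  0.051 -0.965] y [ 0.2   -0.98   0.001] q [-0.685 -0.38   1.788  0.203  1.564  0.7  ] F [-1.2 -0.5  0. ] w -0.003 0.0
  MOVE [-5.16, -10.37, 15.37] [0.047, 0.434, -0.088]
(0.523, -0.011, 0.105) [-0.55 -0.35  2.46  1.27  0.84 -0.25] 0.0 ([1.15, -7.96, 15.98], [0.114, 0.314, -0.099])
(0.5905, 0.0217, 0.0552) [-0.38 -0.03  2.31  1.52  0.68 -0.46] 0.0 ([-0.25, -0.01, 9.0], [0.0, 0.0, 0.0])
```

Request:
send_rows([
  {"translation":[-1.5,-1,2.5],"delta_rot":[0.008,0.08,-0.015],"jaw":0},
  {"translation":[-2.5,-2.5,5],"delta_rot":[0.016,0.15,-0.03],"jaw":0},
  {"translation":[-3.5,-4.5,8],"delta_rot":[0.025,0.23,-0.045],"jaw":0},
  {"translation":[-4.2,-6.5,11],"delta_rot":[0.033,0.31,-0.06],"jaw":0},
  {"translation":[-4.8,-8.5,13.5],"delta_rot":[0.04,0.38,-0.075],"jaw":0},
  {"translation":[-5.2,-10.4,15.4],"delta_rot":[0.047,0.434,-0.088],"jaw":3},
  {"translation":[-5.2,-10.4,15.4],"delta_rot":[0.047,0.434,-0.088],"jaw":5},
  {"translation":[-5.2,-10.4,15.4],"delta_rot":[0.047,0.434,-0.088],"jaw":8},
])

```text
time: 21.4
tool_pos: [0.44, -0.1204, 0.2207]
tool_rot: [-0.05, 0.929, 0.141, 0.338]
contact_force: [-0.8, -0.7, 0.2]
gripper_width: 0.504
grasp_force: 0.0
```

Request:
send_rows([
  {"translation":[0,-2,2],"delta_rot":[0.02,0.05,-0.016],"jaw":8.5},
  {"translation":[0.2,-4,4.5],"delta_rot":[0.04,0.1,-0.032],"jaw":8.5},
  {"translation":[0.4,-5.5,7.5],"delta_rot":[0.06,0.16,-0.05],"jaw":8.5},
  {"translation":[0.7,-7,10.5],"delta_rot":[0.08,0.22,-0.07],"jaw":8.5},
  {"translation":[0.9,-7.7,13.5],"delta_rot":[0.1,0.28,-0.088],"jaw":8.5},
  {"translation":[1.15,-8,16],"delta_rot":[0.114,0.314,-0.099],"jaw":8.5},
  {"translation":[1.15,-8,16],"delta_rot":[0.114,0.314,-0.099],"jaw":8.5},
  {"translation":[1.15,-8,16],"delta_rot":[0.114,0.314,-0.099],"jaw":8.5},
])

```text
time: 22.2
tool_pos: [0.5245, -0.0121, 0.1063]
tool_rot: [-0.108, 0.852, 0.196, 0.473]
contact_force: [0.4, -0.3, 0.6]
gripper_width: 0.993
grasp_force: 0.0
```

```bash
python3 - <<'E'
from h import *
go((.590,.0217,.0552),.45,32,-1)
f=grab('wrist')
hsv=cv2.cvtColor(f['pixels'],cv2.COLOR_BGR2HSV); m=cv2.inRange(hsv,(100,150,60),(130,255,255))
n,l,st,c=cv2.connectedComponentsWithStats(m)
for i in range(1,n):
    if st[i,4]>60: print(c[i],st[i],onz(f,c[i],.102))
E
```

```text
t 22.2 pos [ 0.5245 -0.0121  0.1063] z [ 0.764  0.369 -0.529] y [ 0.435 -0.9    0.001] q [-0.55  -0.347  2.451  1.268  0.845 -0.251] F [ 0.4 -0.3  0.6] w 0.993 0.0
  MOVE [-0.44, -0.19, 8.95] [0.0, -0.001, 0.001]
[259.73794359 164.37215651] [ 238  149   44   32 1099] [[0.59128165 0.02193929 0.102     ]]
[503.72643253 169.33456562] [493 152  19  40 541] [[ 0.66204335 -0.13156888  0.102     ]]
```

Request:
send_rows([
  {"translation":[-0.3,-0.1,2],"delta_rot":[0,0,0],"jaw":8.5},
  {"translation":[-0.4,-0.2,4],"delta_rot":[0,0,0],"jaw":8.5},
  {"translation":[-0.4,-0.2,6],"delta_rot":[0,0,0],"jaw":8.5},
  {"translation":[-0.4,-0.2,7.7],"delta_rot":[0,0,0],"jaw":8.5},
  {"translation":[-0.4,-0.2,9],"delta_rot":[0,0,0],"jaw":8.5},
  {"translation":[-0.4,-0.2,9],"delta_rot":[0,0,0],"jaw":7},
  {"translation":[-0.4,-0.2,9],"delta_rot":[0,0,0],"jaw":5.5},
  {"translation":[-0.4,-0.2,9],"delta_rot":[0,0,0],"jaw":4.8},
])

```text
time: 23.05
tool_pos: [0.5898, 0.0217, 0.0562]
tool_rot: [-0.107, 0.852, 0.195, 0.475]
contact_force: [-5.5, -3.0, 6.4]
gripper_width: 0.569
grasp_force: 35.9
```

Request:
send_rows([
  {"translation":[0,0,0],"delta_rot":[0,0,0],"jaw":4.5},
  {"translation":[0,0,0],"delta_rot":[0,0,0],"jaw":4.5},
  {"translation":[0,0,0],"delta_rot":[0,0,0],"jaw":4.5},
  {"translation":[0,0,0],"delta_rot":[0,0,0],"jaw":4.5},
  {"translation":[0,0,0],"delta_rot":[0,0,0],"jaw":4.5},
  {"translation":[0.25,0,-0.15],"delta_rot":[0,0,0],"jaw":4.5},
  {"translation":[0.5,0,-0.3],"delta_rot":[0,0,0],"jaw":4.5},
  {"translation":[0.5,0,-0.3],"delta_rot":[0,0,0],"jaw":4.5},
])

```text
time: 23.85
tool_pos: [0.5887, 0.0225, 0.0599]
tool_rot: [-0.108, 0.852, 0.195, 0.473]
contact_force: [-2.9, -2.4, 1.5]
gripper_width: 0.56
grasp_force: 62.0
```

```bash
python3 - <<'E'
from kin import *
go((.50,.0236,.063),.45,32,-1)
T=dict(np.load('top0.npz'))
# tray rim by depth/edges: dark rim pixels
im=T['pixels']; print('tray corners', onz(T,[[107,170],[157,163],[168,258],[118,265]],.015).round(3).tolist())
s,p0,R0=cur(); q=np.array(s['joint_pos'])
for p,phi,tau in(((.50,.0236,.063),.45,32),((.47,.05,.15),.6,32),((.43,.22,.17),1.0,35),((.405,.335,.12),1.2,35),((.405,.335,.049),1.2,35)):
    R=orient(phi,np.radians(tau),-1); q,e=ik(np.array(p),R,q); print(p,q.round(2),round(e,4),delta(p,R,p0,R0)); p0=np.array(p); R0=R
E
```

```text
t 23.85 pos [0.5887 0.0225 0.0599] z [ 0.765  0.368 -0.529] y [ 0.434 -0.901  0.001] q [-0.382 -0.052  2.316  1.506  0.679 -0.443] F [-2.9 -2.4  1.5] w 0.56 62.0
  MOVE [-3.94, -3.95, -6.91] [0.001, -0.001, 0.001]
tray corners [[0.593, 0.442, 0.015], [0.614, 0.29, 0.015], [0.337, 0.25, 0.015], [0.314, 0.398, 0.015]]
(0.5, 0.0236, 0.063) [-0.49 -0.33  2.53  1.38  0.77 -0.37] 0.0 ([-3.94, -3.95, -6.91], [0.001, -0.001, 0.001])
(0.47, 0.05, 0.15) [-0.52 -0.67  2.56  1.1   1.03 -0.05] 0.0 ([6.56, -3.68, -5.93], [0.127, -0.0, -0.079])
(0.43, 0.22, 0.17) [-0.12 -0.64  2.49  1.02  1.05  0.02] 0.0 ([5.03, -16.29, 4.28], [0.334, -0.052, -0.221])
(0.405, 0.335, 0.12) [ 0.17 -0.37  2.42  1.15  0.88 -0.14] 0.0 ([0.68, -8.32, 9.69], [0.164, -0.0, -0.115])
(0.405, 0.335, 0.049) [ 0.17 -0.17  2.42  1.32  0.81 -0.4 ] 0.0 ([-5.82, 0.0, 4.07], [0.0, 0.0, 0.0])
```

```bash
python3 - <<'E'
from kin import *
s,p0,R0=cur(); q0=np.array(s['joint_pos'])
c=np.array([.4645,.345]);u=np.array([np.cos(.157),np.sin(.157)]);v=np.array([-u[1],u[0]])
for tx in(-.06,-.03,-.01):
  for ty in(0,.03):
    for phi in(.7,.85,1.,1.2):
      p=c+tx*u+ty*v; qs=q0.copy(); qs[0]=.1
      o=[]
      for z in(.12,.049):
        q,e=ik(np.r_[p,z],orient(phi,np.radians(32),-1),qs); o.append(round(e,4))
      w=np.r_[p,.049]-orient(phi,np.radians(32),-1).apply([0,0,L[3]])
      print(tx,ty,phi,p.round(3),o,q.round(2),'wrist',w.round(3),'d beaker',np.hypot(*(w[:2]-[.364,.097])).round(3))
E
```

```text
-0.06 0 0.7 [0.405 0.336] [np.float64(0.0), np.float64(0.0)] [ 0.44 -0.3   2.54  1.99  0.24 -0.58] wrist [0.234 0.191 0.189] d beaker 0.161
-0.06 0 0.85 [0.405 0.336] [np.float64(0.0), np.float64(0.0)] [ 0.33 -0.28  2.53  1.69  0.44 -0.43] wrist [0.257 0.167 0.189] d beaker 0.128
-0.06 0 1.0 [0.405 0.336] [np.float64(0.0), np.float64(0.0)] [ 0.24 -0.23  2.5   1.55  0.62 -0.44] wrist [0.284 0.147 0.189] d beaker 0.094
-0.06 0 1.2 [0.405 0.336] [np.float64(0.0), np.float64(0.0)] [ 0.16 -0.14  2.42  1.4   0.84 -0.49] wrist [0.324 0.126 0.189] d beaker 0.05
-0.06 0.03 0.7 [0.401 0.365] [np.float64(0.0), np.float64(0.0)] [ 0.53 -0.24  2.5   2.3   0.19 -0.82] wrist [0.229 0.221 0.189] d beaker 0.183
-0.06 0.03 0.85 [0.401 0.365] [np.float64(0.0), np.float64(0.0)] [ 0.43 -0.23  2.5   1.82  0.37 -0.5 ] wrist [0.252 0.197 0.189] d beaker 0.15
-0.06 0.03 1.0 [0.401 0.365] [np.float64(0.0), np.float64(0.0)] [ 0.34 -0.2   2.47  1.62  0.55 -0.45] wrist [0.279 0.176 0.189] d beaker 0.116
-0.06 0.03 1.2 [0.401 0.365] [np.float64(0.0), np.float64(0.0)] [ 0.24 -0.12  2.41  1.46  0.77 -0.48] wrist [0.
[... 1588 characters left out ...]
[0.455 0.343] [np.float64(0.0), np.float64(0.0)] [ 0.16 -0.01  2.31  1.41  0.84 -0.51] wrist [0.373 0.134 0.189] d beaker 0.038
-0.01 0.03 0.7 [0.45  0.373] [np.float64(0.0), np.float64(0.0)] [ 0.48 -0.11  2.4   2.23  0.24 -0.79] wrist [0.278 0.228 0.189] d beaker 0.157
-0.01 0.03 0.85 [0.45  0.373] [np.float64(0.0), np.float64(0.0)] [ 0.39 -0.1   2.38  1.83  0.4  -0.54] wrist [0.302 0.204 0.189] d beaker 0.124
-0.01 0.03 1.0 [0.45  0.373] [np.float64(0.0), np.float64(0.0)] [ 0.31 -0.06  2.35  1.63  0.57 -0.48] wrist [0.329 0.184 0.189] d beaker 0.094
-0.01 0.03 1.2 [0.45  0.373] [np.float64(0.0), np.float64(0.0)] [ 0.23  0.    2.29  1.46  0.78 -0.5 ] wrist [0.369 0.164 0.189] d beaker 0.067
```

Request:
send_rows([
  {"translation":[-0.4,-0.5,-0.9],"delta_rot":[0,0,0],"jaw":4.5},
  {"translation":[-0.9,-1.1,-1.9],"delta_rot":[0,0,0],"jaw":4.5},
  {"translation":[-1.5,-1.7,-3],"delta_rot":[0,0,0],"jaw":4.5},
  {"translation":[-2.1,-2.3,-4.1],"delta_rot":[0,0,0],"jaw":4.5},
  {"translation":[-2.7,-2.9,-5.2],"delta_rot":[0,0,0],"jaw":4.5},
  {"translation":[-3.3,-3.5,-6.2],"delta_rot":[0,0,0],"jaw":4.5},
  {"translation":[-3.9,-4,-6.9],"delta_rot":[0,0,0],"jaw":4.5},
  {"translation":[-3.9,-4,-6.9],"delta_rot":[0,0,0],"jaw":4.5},
])

```text
time: 24.65
tool_pos: [0.4987, 0.0249, 0.0618]
tool_rot: [-0.108, 0.853, 0.195, 0.473]
contact_force: [-0.9, 0.0, -1.7]
gripper_width: 0.566
grasp_force: 62.3
```

```bash
python3 - <<'E'
from kin import *
go((.47,.06,.19),.5,32,-1)
s,p0,R0=cur(); q=np.array(s['joint_pos'])
for p,phi in(((.48,.06,.17),.5),((.455,.21,.19),.7),((.4135,.347,.14),.85),((.4135,.347,.0495),.85)):
    R=orient(phi,np.radians(32),-1); q,e=ik(np.array(p),R,q); print(p,q.round(2),round(e,4),delta(p,R,p0,R0)); p0=np.array(p); R0=R
E
```

```text
t 24.65 pos [0.4987 0.0249 0.0618] z [ 0.764  0.369 -0.53 ] y [ 0.435 -0.901 -0.   ] q [-0.488 -0.331  2.537  1.384  0.769 -0.367] F [-0.9  0.  -1.7] w 0.566 62.3
  MOVE [10.31, -4.41, -7.69] [0.043, 0.0, -0.027]
(0.48, 0.06, 0.17) [-0.43 -0.76  2.57  1.04  0.9   0.14] 0.0 ([9.09, -3.98, -5.87], [0.043, 0.0, -0.027])
(0.455, 0.21, 0.19) [-0.03 -0.78  2.54  0.96  0.77  0.33] 0.0 ([4.34, -14.36, 3.18], [0.17, 0.0, -0.106])
(0.4135, 0.347, 0.14) [ 0.36 -0.53  2.5   1.12  0.46  0.22] 0.0 ([-1.25, -13.15, 7.44], [0.127, 0.0, -0.079])
(0.4135, 0.347, 0.0495) [ 0.36 -0.23  2.5   1.74  0.42 -0.46] 0.0 ([-7.67, -0.0, 4.8], [0.0, 0.0, 0.0])
```

Request:
send_rows([
  {"translation":[1.5,-0.6,-0.9],"delta_rot":[0.005,0,-0.003],"jaw":4.5},
  {"translation":[3.2,-1.3,-2],"delta_rot":[0.012,0,-0.008],"jaw":4.5},
  {"translation":[5,-2.1,-3.2],"delta_rot":[0.02,0,-0.013],"jaw":4.5},
  {"translation":[6.6,-2.8,-4.3],"delta_rot":[0.03,0,-0.018],"jaw":4.5},
  {"translation":[8,-3.5,-5.2],"delta_rot":[0.037,0,-0.023],"jaw":4.5},
  {"translation":[9.1,-4,-5.9],"delta_rot":[0.043,0,-0.027],"jaw":4.5},
  {"translation":[9.1,-4,-5.9],"delta_rot":[0.043,0,-0.027],"jaw":4.5},
  {"translation":[9.1,-4,-5.9],"delta_rot":[0.043,0,-0.027],"jaw":4.5},
])

```text
time: 25.45
tool_pos: [0.4811, 0.0598, 0.1711]
tool_rot: [-0.12, 0.847, 0.217, 0.47]
contact_force: [-0.6, 0.3, -1.7]
gripper_width: 0.559
grasp_force: 62.3
```

Request:
send_rows([
  {"translation":[0.7,-2,0.5],"delta_rot":[0.025,0,-0.015],"jaw":4.5},
  {"translation":[1.5,-4.5,1],"delta_rot":[0.05,0,-0.03],"jaw":4.5},
  {"translation":[2.3,-7,1.6],"delta_rot":[0.08,0,-0.05],"jaw":4.5},
  {"translation":[3,-9.7,2.2],"delta_rot":[0.11,0,-0.07],"jaw":4.5},
  {"translation":[3.8,-12.3,2.8],"delta_rot":[0.145,0,-0.09],"jaw":4.5},
  {"translation":[4.3,-14.4,3.2],"delta_rot":[0.17,0,-0.106],"jaw":4.5},
  {"translation":[4.3,-14.4,3.2],"delta_rot":[0.17,0,-0.106],"jaw":4.5},
  {"translation":[4.3,-14.4,3.2],"delta_rot":[0.17,0,-0.106],"jaw":4.5},
])

```text
time: 26.25
tool_pos: [0.4553, 0.21, 0.1891]
tool_rot: [-0.167, 0.822, 0.3, 0.455]
contact_force: [0.1, -0.7, -1.9]
gripper_width: 0.561
grasp_force: 62.4
```

Request:
send_rows([
  {"translation":[0,-2,1],"delta_rot":[0.02,0,-0.012],"jaw":4.5},
  {"translation":[0,-4.5,2.2],"delta_rot":[0.04,0,-0.025],"jaw":4.5},
  {"translation":[-0.2,-7,3.6],"delta_rot":[0.065,0,-0.04],"jaw":4.5},
  {"translation":[-0.5,-9.3,5],"delta_rot":[0.09,0,-0.055],"jaw":4.5},
  {"translation":[-0.9,-11.5,6.4],"delta_rot":[0.11,0,-0.07],"jaw":4.5},
  {"translation":[-1.25,-13.1,7.4],"delta_rot":[0.127,0,-0.079],"jaw":4.5},
  {"translation":[-1.25,-13.1,7.4],"delta_rot":[0.127,0,-0.079],"jaw":4.5},
  {"translation":[-1.25,-13.1,7.4],"delta_rot":[0.127,0,-0.079],"jaw":4.5},
])

```text
time: 27.05
tool_pos: [0.4144, 0.3454, 0.1399]
tool_rot: [-0.2, 0.797, 0.36, 0.441]
contact_force: [-0.1, 0.4, -1.4]
gripper_width: 0.564
grasp_force: 62.5
```

```bash
python3 - <<'E'
from h import *
go((.4135,.347,.05),.85,32,-1)
f=grab('wrist'); cv2.imwrite('pics/w7.png',f['pixels'])
E
```

```text
t 27.05 pos [0.4144 0.3454 0.1399] z [ 0.56   0.636 -0.531] y [ 0.75  -0.661 -0.   ] q [ 0.352 -0.526  2.497  1.115  0.467  0.222] F [-0.1  0.4 -1.4] w 0.564 62.5
  MOVE [-7.59, -0.17, 4.82] [0.001, 0.001, -0.001]
```

View pics/w7.png

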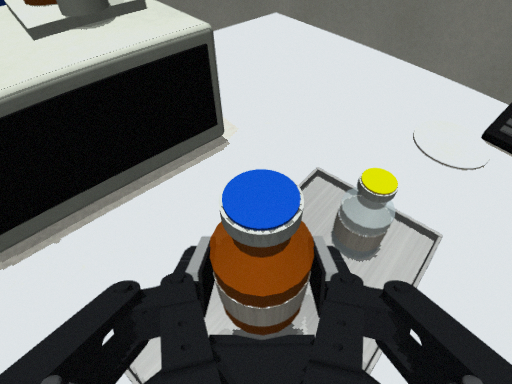

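The wrist view shows the amber bottle upright (cap at 262,205) over the free end of the tray. The finished yellow bottle is at (365,215), well clear. I'll lower it now.

Request:
send_rows([
  {"translation":[-1.5,0,0.9],"delta_rot":[0,0,0],"jaw":4.5},
  {"translation":[-3,-0.1,1.9],"delta_rot":[0,0,0],"jaw":4.5},
  {"translation":[-4.6,-0.1,2.9],"delta_rot":[0,0,0],"jaw":4.5},
  {"translation":[-6,-0.1,3.75],"delta_rot":[0,0,0],"jaw":4.5},
  {"translation":[-6.9,-0.1,4.3],"delta_rot":[0,0,0],"jaw":4.5},
  {"translation":[-7.4,-0.1,4.65],"delta_rot":[0,0,0],"jaw":4.5},
  {"translation":[-7.7,-0.1,4.8],"delta_rot":[0,0,0],"jaw":4.5},
  {"translation":[-7.7,-0.1,4.8],"delta_rot":[0,0,0],"jaw":4.5},
])

```text
time: 27.9
tool_pos: [0.4141, 0.3461, 0.0503]
tool_rot: [-0.199, 0.797, 0.36, 0.442]
contact_force: [0.2, -1.2, -1.0]
gripper_width: 0.558
grasp_force: 62.5
```

```bash
python3 - <<'E'
from h import *
go((.4135,.347,.0475),.85,32,-1)
E
```

```text
t 27.9 pos [0.4141 0.3461 0.0503] z [ 0.561  0.636 -0.529] y [ 0.75  -0.661  0.   ] q [ 0.354 -0.236  2.496  1.736  0.42  -0.459] F [ 0.2 -1.2 -1. ] w 0.558 62.5
  MOVE [-0.22, -0.11, 0.17] [0.002, -0.001, -0.001]
```

Request:
send_rows([
  {"translation":[-0.08,0,0.05],"delta_rot":[0,0,0],"jaw":4.5},
  {"translation":[-0.17,0,0.1],"delta_rot":[0,0,0],"jaw":4.5},
  {"translation":[-0.25,0,0.16],"delta_rot":[0,0,0],"jaw":4.5},
  {"translation":[-0.25,0,0.16],"delta_rot":[0,0,0],"jaw":4.5},
  {"translation":[-0.25,0,0.16],"delta_rot":[0,0,0],"jaw":4.5},
  {"translation":[-0.25,0,0.16],"delta_rot":[0,0,0],"jaw":4.5},
  {"translation":[-0.25,0,0.16],"delta_rot":[0,0,0],"jaw":4.5},
  {"translation":[-0.25,0,0.16],"delta_rot":[0,0,0],"jaw":4.5},
])

```text
time: 28.7
tool_pos: [0.4142, 0.3473, 0.0482]
tool_rot: [-0.2, 0.796, 0.361, 0.443]
contact_force: [-0.9, -2.6, 6.1]
gripper_width: 0.558
grasp_force: 63.1
```

Floor contact (about 6 N). I'll release and retreat.

Request:
send_rows([
  {"translation":[0,0,0],"delta_rot":[0,0,0],"jaw":4.9},
  {"translation":[0,0,0],"delta_rot":[0,0,0],"jaw":5.2},
  {"translation":[0,0,0],"delta_rot":[0,0,0],"jaw":5.7},
  {"translation":[0,0,0],"delta_rot":[0,0,0],"jaw":6.5},
  {"translation":[0,0,0],"delta_rot":[0,0,0],"jaw":7.5},
  {"translation":[0,0,0],"delta_rot":[0,0,0],"jaw":8},
  {"translation":[0,0,0],"delta_rot":[0,0,0],"jaw":8},
  {"translation":[0,0,-0.5],"delta_rot":[0,0,0],"jaw":8},
])

```text
time: 29.5
tool_pos: [0.4105, 0.3438, 0.0495]
tool_rot: [-0.2, 0.797, 0.361, 0.442]
contact_force: [-0.1, 0.2, 0.3]
gripper_width: 0.935
grasp_force: 0.0
```

```bash
python3 - <<'E'
from kin import *
s,p0,R0=cur(); q=np.array(s['joint_pos']); print(s['gripper_width'])
for d in(-.04,-.08,-.1):
    p=p0+R0.apply([0,0,d]); q,e=ik(p,R0,q); print(p.round(3),q.round(2),round(e,4))
p=p0+R0.apply([0,0,-.05])+np.array([0,0,.12]); q,e=ik(p,R0,q); print(p,q.round(2),e,delta(p,R0,p0,R0))
E
```

```text
0.935477040708054
[0.388 0.318 0.071] [ 0.29 -0.43  2.58  1.43  0.47 -0.17] 0.0072
[0.366 0.293 0.092] [ 0.23 -0.55  2.58  1.15  0.58  0.09] 0.0362
[0.355 0.28  0.103] [ 0.2  -0.61  2.58  1.04  0.66  0.2 ] 0.049
[0.38258073 0.311952   0.19601175] [ 0.27 -0.88  2.58  0.82  0.69  0.55] 5.6429286914657184e-12 ([10.18, -0.0, -11.36], [0.0, 0.0, 0.0])
```

Request:
send_rows([
  {"translation":[1,0,-0.8],"delta_rot":[0,0,0],"jaw":8.5},
  {"translation":[2.2,0,-1.7],"delta_rot":[0,0,0],"jaw":8.5},
  {"translation":[3.6,0,-2.8],"delta_rot":[0,0,0],"jaw":8.5},
  {"translation":[5,0,-4],"delta_rot":[0,0,0],"jaw":8.5},
  {"translation":[7,0,-5.8],"delta_rot":[0,0,0],"jaw":8.5},
  {"translation":[9,0,-8],"delta_rot":[0,0,0],"jaw":8.5},
  {"translation":[11,0,-10],"delta_rot":[0,0,0],"jaw":8.5},
  {"translation":[11,0,-10],"delta_rot":[0,0,0],"jaw":8.5},
])

```text
time: 30.3
tool_pos: [0.3947, 0.3241, 0.2026]
tool_rot: [-0.199, 0.794, 0.361, 0.447]
contact_force: [0.0, 0.6, 1.9]
gripper_width: 0.998
grasp_force: 0.0
```

```bash
python3 - <<'E'
from h import *
go((.38,.31,.2),.85,32,-1)
f=grab('side'); g=grab('wrist')
for k in(f,g):
    hsv=cv2.cvtColor(k['pixels'],cv2.COLOR_BGR2HSV); m=cv2.inRange(hsv,(100,150,60),(130,255,255))
    n,l,st,c=cv2.connectedComponentsWithStats(m)
    for i in range(1,n):
        if st[i,4]>40:
            p=onz(k,c[i],.094)[0]; d=p[:2]-[.4645,.345]; print(c[i].round(1),st[i,4],p.round(4),'tray',(d@[np.cos(.157),np.sin(.157)]).round(3),(d@[-np.sin(.157),np.cos(.157)]).round(3))
cv2.imwrite('pics/end.png',np.hstack([f['pixels'][80:330,80:400],g['pixels'][67:317,50:450]]))
E
```

```text
t 30.3 pos [0.3947 0.3241 0.2026] z [ 0.566  0.639 -0.521] y [ 0.751 -0.66   0.006] q [ 0.304 -0.803  2.537  0.838  0.634  0.529] F [0.  0.6 1.9] w 0.998 0.0
  MOVE [-1.27, -0.18, -1.6] [0.003, -0.01, 0.005]
[  4.1 153.7] 70 [0.1718 0.8465 0.094 ] tray -0.211 0.541
[315.5 204.6] 206 [ 0.6815 -0.1882  0.094 ] tray 0.131 -0.561
[236.7 267.2] 933 [ 0.3276 -0.1701  0.094 ] tray -0.216 -0.487
[10.8  8.5] 384 [0.4104 1.4385 0.094 ] tray 0.118 1.089
[260.9 288.6] 938 [0.4155 0.3487 0.094 ] tray -0.048 0.011
```

View pics/end.png

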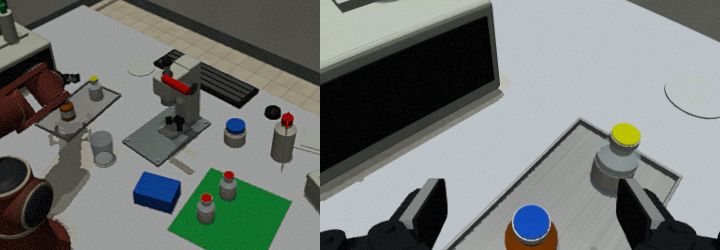

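The amber bottle stands upright inside the tray at tray (-0.048, 0.011), with its cap at (531,222) in the right pane. The lever is up, the other items are in place, and the gripper is clear above everything.

```bash
python3 -c "
from plant import *
print(job_done())"
```

```text
the job is handed in; nothing more can be done
None
```

The bottle was crimped with the lever pushed to its stop, the lever came back up, and the amber bottle now stands upright in the free end of the tray; I handed the job in at about 30 s, and no verdict was shown.

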